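# Date-stamp a delivery of sauces and print the tray label

## Task

Book in the delivered sauces standing loose on the left of the steel bench (a tall bottle, a shorter bottle, a jar and a small tin; one may be missing), working from the tallest down to the smallest: press each one upright, centred, onto the sprung plate of the date stamp until the plate is fully down, keep it down for a second, then stand it upright in a free compartment of the low tray, down on its floor. When all of them stand in the tray, and not before, print the tray's label: press the printer's two-stage key down to its halfway stop, pause there for a second, then press it fully down and let it come back up; leave the big tin, the storage box and the tape roll where they are.

Things in the scene. Friction and masses are not known exactly. Their poses are not given: they have to be found in the camera images.
- tall_bottle: Brown glass sauce bottle, 200 mm tall: body 60 mm across up to 125 mm, sloping shoulder to 155 mm, neck 25 mm across to 160 mm, cap 30 mm across from 160 mm to the top. About 0.3 kg. Stands upright at the start; origin at the centre of its underside, z up along its axis. May be absent.
- short_bottle: Brown glass sauce bottle, 160 mm tall: body 56 mm across up to 85 mm, sloping shoulder to 115 mm, neck 25 mm across to 120 mm, cap 30 mm across from 120 mm to the top. About 0.24 kg. Stands upright at the start; origin at the centre of its underside, z up along its axis. May be absent.
- jar: Straight brown glass jar with a wide lid, 95 mm tall, 62 mm across all the way up, lid included. About 0.22 kg. Stands upright at the start; origin at the centre of its underside, z up along its axis. May be absent.
- tin: Small straight tin, 60 mm tall, 62 mm across. About 0.18 kg. Stands upright at the start; origin at the centre of its underside, z up along its axis. May be absent.
- stamp: Date stamp: fixed grey housing 120 x 120 x 50 mm high (may be turned) with a round sprung steel plate, 80 mm across, on top in its middle. Origin at the centre of its underside.
- plate_top (a point): Centre of the upper face of the stamp's sprung plate, 65 mm above the bench when up; it moves with the plate.
- stamp_plate (a joint): How far the sprung plate is pressed down, m: 0 up, 0.012 fully down against its stop. It starts to move at about 4.5 N and is fully down at about 10 N (weight of the container included), so a container's weight alone does not press it; it springs back up.
- printer: Label printer: fixed grey box, 150 mm (x) x 130 mm (y) x 100 mm high, may be turned a little. Origin at the centre of its underside. Its round black two-stage key stands on the top, 30 mm from the middle towards the robot side (its -x).
- key_top (a point): Centre of the upper face of the two-stage key, a black disc 40 mm across, 138 mm above the bench when up; it moves down with the key (14 mm in all).
- key_first (a joint): First stage of the key, m: 0 up, 0.008 at the halfway stop (and it stays there through the second stage). Spring of about 1 N rising to 3 N.
- key_second (a joint): Second stage of the key, m: 0 until it is pushed past the halfway stop, 0.006 fully down. It starts to move only above about 6.5 N and is fully down at about 9.5 N. The key's total depth is the sum of both joints.
- tray: Low open tray, fixed, dark steel, 130 mm (its x) x 360 mm (its y), walls and dividers 4 mm thick and 24 mm high, floor 4 mm thick; may be turned a little. Three dividers across its y make a row of four equal compartments, each 122 x 85 mm inside, with centres 89 mm apart along its y (at -133.5, -44.5, 44.5 and 133.5 mm). Origin at the centre of its underside.
- tray_in (a point): Centre of the tray's inner floor, axes as the tray's (a divider stands there).
- big_tin: Bystander: large tin 97 mm across, 115 mm tall, beyond the left of the printer. Origin at the centre of its underside.
- store_box: Bystander: clear storage box with a white lid, 110 x 210 x 87 mm, beyond the tray. Origin at the centre of its underside.
- tape_roll: Bystander: roll of paper tape lying flat, 72 mm across, 24 mm high, near the robot. Origin at the centre of its underside.
Not all that is in view belongs to the job. What is shaped like the jar but blue or red is not meant.

How it is judged:
By the outcome, as a careful person would: the job done as asked, in the order asked, and still so for the second after the job is handed in, with the robot touching nothing.
Of tall_bottle, short_bottle, jar, tin only 3 to 4 are there at a start; the rules pass over those that are not, and their reading is None.
At some moment in a run one of jar, tin may be knocked a few centimetres aside while the robot is not near it.
It also fails if it takes over 210 s, if anything falls off the work surface, if the arm or the gripper's body presses on something with over 40 N, if the wrist force passes 120 N, or if a joint passes its speed limit or range.

## Robot

A 6-joint arm with a two-finger parallel gripper is mounted at the origin on the work surface. World frame = base frame: x ahead of the robot, y to its left, z up, the work surface at z = 0. Lengths are in mm, angles in rad, forces in N, time in s.
With the tool pointing down it reaches from about 350 to 975 mm from the base axis. Payload 7.1 kg.
Tool frame: the origin (TCP) lies midway between the tips of the shut fingers; the grasp point (between the pads) lies 19 mm behind it; z points along the fingers, y is the line along which they close (so a half turn about z gives the same grasp; the last joint's range is limited). The gripper opens to 88 mm and grips with 3 to 60 N. Pads are 20 mm wide; open, the fingers measure 115 mm over their backs; the gripper's body (75 mm by 178 mm) begins 61 mm behind the grasp point.
Start: joints at [-1.254, 0.423, 1.63, -0, 1.089, -0.019], TCP at [205.97, -590.069, 222.675] pointing down, gripper open.
Joint ranges: [-3, 3], [-0.9, 2.11], [0.09, 2.58], [-1.31, 4.45], [0.11, 2.69], [-2.54, 2.54]. Speed limits (rad/s): [2.39, 2.39, 3.01, 3.14, 3.14, 3.14].

## Interface

Orientations are given as a rotation vector (axis times angle).
In Python, from workcell import ctrl gives the robot as it stands.
- The arm moves only by the shell command python3 -m inch 'ROWS' [OPENING]. ROWS is JSON, a list of rows, each an object with "xyz": the shift along the tool's x, y, z in mm, a list of three; "rot": the turn, a rotation vector about the tool's x, y, z in rad, a list of three. In form: [{"xyz": [dx, dy, dz], "rot": [ax, ay, az]}, ...]. A call has 1 to 12 rows; each row is the pose to reach, as a shift and turn from the pose commanded when the call began, along the tool's axes at that moment; what a row does not reach only later rows make up. A row lasts 1/12 s, in which the tool goes at most 41.7 mm and 7.16 degrees, less where a joint would pass 70% of its speed; a pose out of reach is approached as far as the arm can. A call with a gripper value outside its range is refused whole. OPENING is the closure in counts, from 0 (fully open) to 255 (shut), set as the call begins (- or left out, the last holds). The fingers move at their own pace and stop on an object; the grip force is fixed at half the most. Time passes only in rows, so rows that repeat a pose let the fingers close. It gives the time, the measured TCP pose, the force, the opening and the grip force at its end, in the units of the state.
- ctrl.get_obs(): the state, without advancing time (a new reading comes with each control period).
- ctrl.get_image(name): name is "scene" or "top" or "wrist"; returns the picture (420x560x3 uint8, red, green, blue); there is no depth.
- ctrl.camera_model(name): a dict with "fx", "fy", "cx", "cy" (pixels), "k1" (the pictures are not rectified: a ray, as slopes to the right and down, at radius r is drawn at 1 + k1 r^2 times it, then the intrinsics apply), "position" and "attitude" of the camera in the world. Camera axes: x right, y up, looking along -z (the intrinsics and any distortion apply to the point x, -y, -z); pixel columns grow to the right and rows downward; lengths in mm; the calibration is good to about 2 mm. A picture is of the moment at which its call begins: read the wrist's pose just before it. camera_model takes no time and is no camera call; for the wrist camera it gives the pose at the moment of the call.
- ctrl.close_job(): hands the job in; it is judged then, once.
The state is a dict: "t": time; "qpos": joint angles; "qvel": joint speeds; "joint_torque": joint torques, N m; "ee_pos": TCP position; "orientation": TCP orientation; "ft_force": force on the tool from outside, world axes, zero at the start; "moment": the same for the moment, N m; "width": finger opening in mm; "grasp_force": force on a finger pad.
Only numpy, scipy, OpenCV 4.12 (cv2) and the standard library are available. Lean on these libraries where they do the work, as an engineer would, in place of code of your own. Each camera call takes 0.05 s, during which the arm holds its last target. There are 200 camera calls.

## Working session

There is one attempt and no reset: what is moved stays moved. The work goes in short steps, Python scripts to look and compute and a shell command to move; the robot and the scene stay as the last step left them, time stands still between calls to the robot, and variables do not carry over. Pictures are saved under pics/ and viewed, at most 14 in all, crops included, and the job is handed in when it is done.

```bash
ls; mkdir -p pics; cat > h.py <<'E'
import numpy as np, cv2
from workcell import ctrl
from scipy.spatial.transform import Rotation as R
E
python3 - <<'E'
from h import *
for n in ("scene","top","wrist"):
    m=ctrl.camera_model(n); print(n,m)
    cv2.imwrite(f"pics/{n}0.png",ctrl.get_image(n)[:,:,::-1])
o=ctrl.get_obs(); print(o)
E
```

```text
pics
scene {'fx': 414.82627920490376, 'fy': 414.82627920490376, 'cx': 279.1925583416783, 'cy': 206.2982017954182, 'k1': 0.02668863224474134, 'position': array([1320.17696746,  343.45225396,  898.98086954]), 'attitude': array([0.56463501, 0.76470823, 1.79016614])}
top {'fx': 399.30747049841875, 'fy': 399.30747049841875, 'cx': 281.62365367567594, 'cy': 212.55799255550608, 'k1': -0.020821147066895206, 'position': array([ 402.67590131,   59.25300928, 1294.1684978 ]), 'attitude': array([ 0.09330664, -0.06088156, -1.58277959])}
wrist {'fx': 314.03737895761697, 'fy': 314.03737895761697, 'cx': 278.69009327991915, 'cy': 206.7311414379172, 'k1': 0.017414434809745975, 'position': array([ 276.99498546, -564.1226364 ,  383.87216139]), 'attitude': array([-0.24102049,  0.17309258, -1.22684376])}
{'t': 0.15, 'qpos': array([-1.25394953e+00,  4.23679506e-01,  1.63049465e+00,  6.92198294e-06,
        1.08863201e+00, -1.90207861e-02]), 'qvel': array([ 0.00013624, -0.00261857, -0.00214093,  0.00017944,  0.00034068,
       -0.00207301]), 'joint_torque': array([ 3.43854038e-05, -5.44982851e+01, -2.73918754e+01,  6.44370331e-02,
        2.04330019e-02, -6.85648138e-05]), 'ee_pos': array([ 205.87038151, -589.65782201,  222.07919105]), 'orientation': array([-3.09621418e+00, -5.24897558e-01,  2.73180101e-04]), 'ft_force': array([-0.6409711 ,  0.34582345, -0.20034076]), 'moment': array([-0.03371098, -0.05853903, -0.03517036]), 'grasp_force': 0.0, 'width': 87.46082361723566}
```

View pics/top0.png

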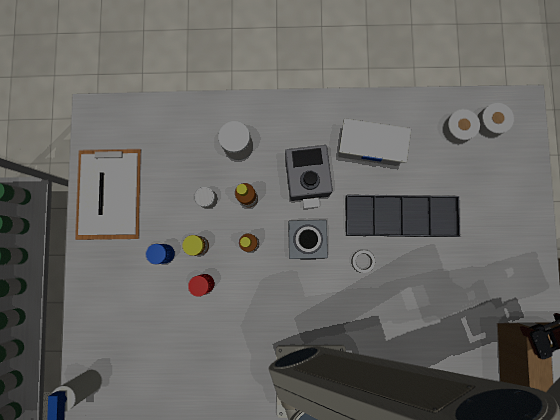

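View pics/scene0.png

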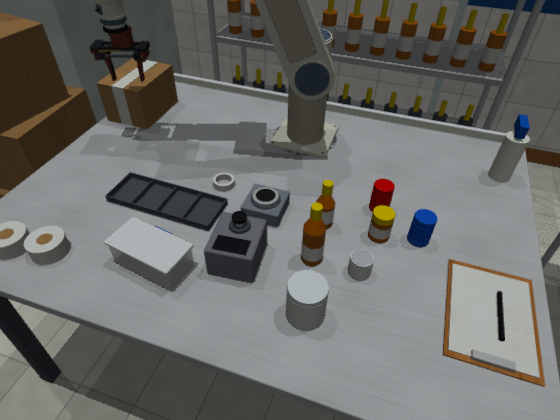

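The top view shows all four containers: tall bottle cap (241,187), short bottle cap (246,239), jar lid (194,243) and tin (205,197). The stamp is at (308,239), key at (310,179) and tray around (402,215). The scene view shows the same objects, with the tall cap at (317,210), short cap at (327,185), jar lid at (383,214), tin top at (361,257) and key at (240,215). Next I'll locate them by colour masks and triangulation.

```bash
cat >> h.py <<'E'
def ray(m,px):
    p=np.atleast_2d(np.array(px,float)); d=(p-[m['cx'],m['cy']])/[m['fx'],m['fy']]
    u=d.copy()
    for _ in range(8): u=d/(1+m['k1']*(u**2).sum(1,keepdims=True))
    v=np.c_[u[:,0],-u[:,1],-np.ones(len(u))]
    v=R.from_rotvec(m['attitude']).apply(v); return np.array(m['position']),v/np.linalg.norm(v,axis=1,keepdims=True)
def onplane(m,px,z):
    o,v=ray(m,px); return o+v*((z-o[2])/v[:,2:3])
def tri(m1,p1,m2,p2):
    a,u=ray(m1,p1); b,v=ray(m2,p2); u=u[0];v=v[0]
    s=np.linalg.lstsq(np.c_[u,-v],b-a,rcond=None)[0]
    P,Q=a+s[0]*u,b+s[1]*v
    return (P+Q)/2,np.linalg.norm(P-Q)
def proj(m,P):
    c=R.from_rotvec(m['attitude']).inv().apply(np.atleast_2d(P)-m['position'])
    u=np.c_[c[:,0],-c[:,1]]/-c[:,2:3]; u=u*(1+m['k1']*(u**2).sum(1,keepdims=True))
    return u*[m['fx'],m['fy']]+[m['cx'],m['cy']]
def blobs(mask,amin=20):
    n,l,s,c=cv2.connectedComponentsWithStats(mask.astype(np.uint8))
    return [(np.round(c[i],1),s[i].tolist()) for i in range(1,n) if s[i][4]>=amin]
def hsv(bgr): return cv2.cvtColor(bgr,cv2.COLOR_BGR2HSV)
E
python3 - <<'E'
from h import *
for n in ("top","scene"):
    im=cv2.imread(f"pics/{n}0.png"); h=hsv(im)
    y=cv2.inRange(h,(22,120,100),(35,255,255))
    print(n,"yellow",blobs(y))
    k=cv2.inRange(h,(0,0,0),(180,255,45))
    print(n,"dark",[b for b in blobs(k,60)][:14])
    if n=="top": print("white",blobs(cv2.inRange(h,(0,0,150),(180,30,255))[:300],40)[:14])
im=cv2.imread("pics/top0.png")[110:280,130:470]
a=cv2.resize(im,None,fx=2.3,fy=2.3,interpolation=cv2.INTER_CUBIC)[:290]
im=cv2.imread("pics/scene0.png")[165:290,95:445]
b=cv2.resize(im,(782,279),interpolation=cv2.INTER_CUBIC)
b=cv2.copyMakeBorder(b,0,0,0,a.shape[1]-b.shape[1],cv2.BORDER_CONSTANT) if a.shape[1]>782 else b
cv2.imwrite("pics/z.png",np.vstack([a,b])); print(np.vstack([a,b]).shape)
E
```

```text
top yellow [(array([241.2, 188.5]), [236, 184, 11, 10, 82]), (array([192.1, 244.7]), [183, 235, 19, 20, 309]), (array([244.8, 241.5]), [240, 237, 10, 10, 80])]
top dark [(array([306.8, 157.2]), [292, 148, 31, 20, 477]), (array([ 39.9, 254.6]), [0, 158, 68, 262, 1241]), (array([309.8, 178.3]), [303, 171, 15, 16, 176]), (array([100.7, 193.1]), [99, 173, 5, 42, 155]), (array([  7.4, 192.7]), [0, 183, 15, 19, 181]), (array([ 25.7, 196.8]), [18, 188, 13, 17, 102]), (array([309.6, 196.2]), [290, 192, 42, 9, 151]), (array([408.1, 215.4]), [346, 196, 114, 41, 658]), (array([  5.9, 224.1]), [0, 215, 13, 18, 174]), (array([ 24.4, 225.9]), [17, 218, 13, 16, 104]), (array([307.9, 238.8]), [299, 230, 19, 19, 285]), (array([168.3, 252.6]), [160, 244, 15, 19, 108]), (array([ 11.6, 255.3]), [0, 247, 28, 18, 273]), (array([  3.7, 287.7]), [0, 279, 10, 19, 143])]
white []
scene yellow [(array([327.6, 182.9]), [323, 180, 10, 7, 58]), (array([316.7, 206.2]), [311, 202, 12, 9, 82]), (array([383.8, 212.6]), [373, 205, 22, 16, 267])]
scene dark [(array([119.9,  45.5]), [90, 16, 60, 65, 1534]), (array([311.7,  78.6]), [295, 63, 35, 32, 879]), (array([238.4,  80.7]), [233, 77, 12, 8, 65]), (array([258.5,  84.4]), [253, 81, 11, 8, 61]), (array([279.4,  88.2]), [274, 84, 12, 9, 64]), (array([344.2,  99.8]), [338, 96, 13, 8, 78]), (array([367.1, 103.8]), [361, 99, 13, 10, 80]), (array([390.4, 108.1]), [384, 103, 14, 10, 80]), (array([414.4, 112.5]), [407, 108, 15, 9, 84]), (array([439.3, 116.9]), [432, 112, 15, 10, 92]), (array([465.1, 121.2]), [457, 116, 17, 10, 98]), (array([165.6, 200.3]), [106, 173, 121, 58, 1314]), (array([265.1, 194.6]), [256, 189, 19, 12, 178]), (array([282.3, 211.1]), [277, 196, 12, 30, 87])]
(569, 782, 3)
```

View pics/z.png

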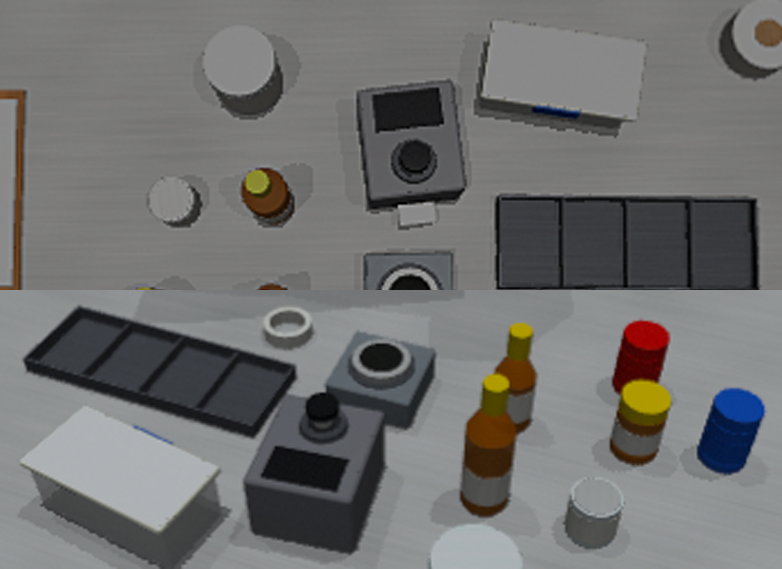

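The zoomed crops show the three yellow caps/lids, the white tin top (206,196 in top), the stamp's dark disc inside its steel ring, the key, and the tray with four empty compartments. Next I'll triangulate.

```bash
python3 - <<'E'
from h import *
np.set_printoptions(precision=1,suppress=True)
T=ctrl.camera_model("top");S=ctrl.camera_model("scene")
P=dict(tall=((241,188),(316.8,204.8),200),short=((244.6,241.3),(327.7,182),160),jar=((192.3,244.5),(383.8,210.5),95),tin=((205.4,196),(360.9,256.2),60),plate=((307.9,238.8),(265.1,194.6),65),key=((309.8,178.3),(238.7,214.5),138))
for k,(a,b,z) in P.items(): print(k,tri(T,a,S,b),onplane(T,a,z)[0],onplane(S,b,z)[0])
im=cv2.imread("pics/top0.png");h=hsv(im)
for nm,(x0,y0,x1,y1),z,lo,hi in (("tray",(338,185,470,245),24,0,90),("stamp",(280,212,335,266),50,60,118)):
    m=np.zeros(im.shape[:2],np.uint8); m[y0:y1,x0:x1]=cv2.inRange(h,(0,0,lo),(180,255,hi))[y0:y1,x0:x1]
    c=max(cv2.findContours(m,0,2)[0],key=cv2.contourArea)
    b=cv2.boxPoints(cv2.minAreaRect(c)); w=onplane(T,b,z)
    print(nm,b.round(1).tolist()); print(w, w.mean(0), np.linalg.norm(w[1]-w[0]),np.linalg.norm(w[2]-w[1]), np.degrees(np.arctan2(*(w[1]-w[0])[[1,0]])))
print(im[215,340:350,2],im[190:200,360,2],h[225,295],h[215,400],h[180,290])
E
```

```text
tall (array([579.4, 193.8, 204.9]), np.float64(2.6680964448646924)) [580.6 193.2 200. ] [573.7 194.1 200. ]
short (array([433.5, 188.8, 162.5]), np.float64(1.9108380562733343)) [433.8 188.2 160. ] [430.2 189.2 160. ]
jar (array([427.5, 353.7, 101.6]), np.float64(3.430288227146623)) [428.  353.6  95. ] [419.3 355.4  95. ]
tin (array([579.1, 324. ,  62.1]), np.float64(4.452153165872306)) [579.8 322.2  60. ] [576.4 326.1  60. ]
plate (array([441.2,   5.2,  66.1]), np.float64(1.9602923402368515)) [441.6   4.2  65. ] [439.8   5.6  65. ]
key (array([615.9,  -1.3, 139.5]), np.float64(0.06571675827012177)) [616.2  -1.5 138. ] [614.5  -2.  138. ]
tray [[345.0, 236.0], [345.0, 194.0], [460.0, 194.0], [460.0, 236.0]]
[[ 450.2 -115.3   24. ]
 [ 584.5 -119.1   24. ]
 [ 579.  -486.    24. ]
 [ 445.1 -478.5   24. ]] [ 514.7 -299.7   24. ] 134.39443349866173 366.96032759229183 -1.5936978033853821
stamp [[284.0, 218.0], [328.0, 218.0], [328.0, 259.0], [284.0, 259.0]]
[[508.   76.9  50. ]
 [506.  -60.4  50. ]
 [378.9 -57.4  50. ]
 [380.6  78.6  50. ]] [443.4   9.4  50. ] 137.31706333311723 127.1510667046634 -90.81451911720495
[121 122 122 114 122  71   6  53  63  62] [125 121 122 127 115  66   2  61  59  59] [105  20 101] [105  17  59] [135   5 101]
```

```bash
cat >> h.py <<'E'
np.set_printoptions(precision=1,suppress=True)
GOAL=R.from_matrix(np.array([[0,1,0],[1,0,0],[0,0,-1.]]))
def to(p,goal=GOAL):
    o=ctrl.get_obs(); r=R.from_rotvec(o['orientation'])
    print("t%.2f"%o['t'],"tcp",o['ee_pos'],"shift",r.inv().apply(np.array(p)-o['ee_pos']),"rot",(r.inv()*goal).as_rotvec().round(3),"F",o['ft_force'],"w %.1f g %.1f"%(o['width'],o['grasp_force']))
E
python3 - <<'E'
from h import *
to([579,194,290])
m=ctrl.camera_model("wrist"); o=ctrl.get_obs(); r=R.from_rotvec(o['orientation'])
print(r.inv().apply(m['position']-o['ee_pos']), r.inv().apply(R.from_rotvec(m['attitude']).apply([[0,0,-1],[1,0,0]])).round(3))
E
python3 -m inch '[{"xyz":[610,-617,-68],"rot":[0,0,-1.235]},{"xyz":[610,-617,-68],"rot":[0,0,-1.235]},{"xyz":[610,-617,-68],"rot":[0,0,-1.235]},{"xyz":[610,-617,-68],"rot":[0,0,-1.235]},{"xyz":[610,-617,-68],"rot":[0,0,-1.235]},{"xyz":[610,-617,-68],"rot":[0,0,-1.235]},{"xyz":[610,-617,-68],"rot":[0,0,-1.235]},{"xyz":[610,-617,-68],"rot":[0,0,-1.235]},{"xyz":[610,-617,-68],"rot":[0,0,-1.235]},{"xyz":[610,-617,-68],"rot":[0,0,-1.235]},{"xyz":[610,-617,-68],"rot":[0,0,-1.235]},{"xyz":[610,-617,-68],"rot":[0,0,-1.235]}]' 0
python3 -c "
from h import *
to([579,194,290])"
```

```text
t0.15 tcp [ 205.9 -589.7  222.1] shift [ 610.6 -617.   -67.2] rot [-0.  -0.  -1.2] F [-0.6  0.3 -0.2] w 87.5 g 0.0
[  75.6   -0.8 -161.9] [[-0.3 -0.   1. ]
 [-0.   1.   0. ]]
t: 1.15
ee_pos: [420.3, -137.9, 262.0]
orientation: [2.221, 2.222, 0.0]
ft_force: [1.5, -0.0, 1.2]
width: 87.8
grasp_force: 0.0
t1.15 tcp [ 420.3 -137.9  262. ] shift [331.9 158.8 -28. ] rot [0. 0. 0.] F [ 1.5 -0.   1.2] w 87.8 g 0.0
```

```bash

python3 -m inch '[{"xyz":[332,159,-28],"rot":[0,0,0]},{"xyz":[332,159,-28],"rot":[0,0,0]},{"xyz":[332,159,-28],"rot":[0,0,0]},{"xyz":[332,159,-28],"rot":[0,0,0]},{"xyz":[332,159,-28],"rot":[0,0,0]},{"xyz":[332,159,-28],"rot":[0,0,0]},{"xyz":[332,159,-28],"rot":[0,0,0]},{"xyz":[332,159,-28],"rot":[0,0,0]},{"xyz":[332,159,-28],"rot":[0,0,0]},{"xyz":[332,159,-28],"rot":[0,0,0]},{"xyz":[332,159,-28],"rot":[0,0,0]},{"xyz":[332,159,-28],"rot":[0,0,0]}]' -
python3 - <<'E'
from h import *
to([579,194,161])
m=ctrl.camera_model("wrist"); im=ctrl.get_image("wrist")[:,:,::-1].copy(); cv2.imwrite("pics/w1.png",im)
y=cv2.inRange(hsv(im),(22,120,100),(35,255,255))
for c,s in blobs(y): print(c,s,onplane(m,c,200)[0],onplane(m,c,160)[0],onplane(m,c,95)[0])
E
```

```text
t: 2.15
ee_pos: [578.3, 191.7, 289.0]
orientation: [-2.22, -2.222, 0.003]
ft_force: [0.1, -0.7, 0.2]
width: 87.8
grasp_force: 0.0
t2.15 tcp [578.3 191.7 289. ] shift [  2.4   0.9 128. ] rot [-0.  0.  0.] F [ 0.1 -0.7  0.2] w 87.8 g 0.0
[128.1  27. ] [97, 0, 62, 60, 3059] [471.5 328.5 200. ] [454.4 338.2 160. ] [426.7 353.9  95. ]
[126.5 201.7] [111, 187, 31, 30, 713] [452.7 200.4 200. ] [432.7 189.6 160. ] [400.1 172.1  95. ]
[278.4 207.9] [262, 192, 34, 33, 896] [578.  195.1 200. ] [577.9 183.5 160. ] [577.7 164.6  95. ]
```

View pics/w1.png

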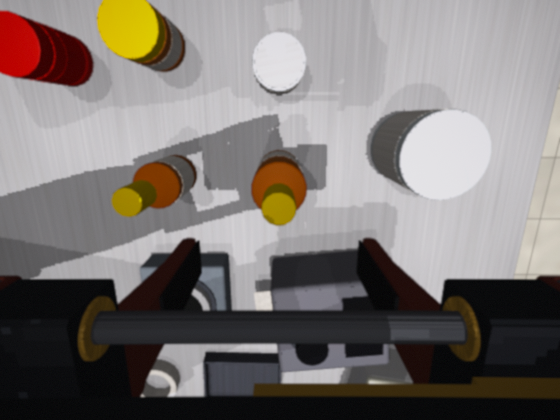

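The wrist view shows the tall cap at (278,208), short cap (127,202), jar lid (128,27, clipped) and tin (279,62). The positions agree with triangulation within 2 mm. Next: descend on the tall cap and grip.

```bash

python3 -m inch '[{"xyz":[2.5,0,30],"rot":[0,0,0]},{"xyz":[2.5,0,60],"rot":[0,0,0]},{"xyz":[2.5,0,90],"rot":[0,0,0]},{"xyz":[2.5,0,110],"rot":[0,0,0]},{"xyz":[2.5,0,120],"rot":[0,0,0]},{"xyz":[2.5,0,126],"rot":[0,0,0]},{"xyz":[2.5,0,126],"rot":[0,0,0]},{"xyz":[2.5,0,126],"rot":[0,0,0]}]' 0
python3 -m inch '[{"xyz":[0,0,0],"rot":[0,0,0]},{"xyz":[0,0,0],"rot":[0,0,0]},{"xyz":[0,0,0],"rot":[0,0,0]},{"xyz":[0,0,0],"rot":[0,0,0]},{"xyz":[0,0,0],"rot":[0,0,0]},{"xyz":[0,0,0],"rot":[0,0,0]},{"xyz":[0,0,0],"rot":[0,0,0]},{"xyz":[0,0,0],"rot":[0,0,0]},{"xyz":[0,0,0],"rot":[0,0,0]},{"xyz":[0,0,0],"rot":[0,0,0]}]' 255
python3 -c "
from h import *
to([441.5,5,163+85])"
```

```text
t: 2.87
ee_pos: [579.7, 194.3, 164.8]
orientation: [2.222, 2.22, 0.002]
ft_force: [-0.4, -0.0, -1.2]
width: 88.0
grasp_force: 0.0
t: 3.7
ee_pos: [578.8, 194.6, 163.7]
orientation: [-2.221, -2.221, 0.001]
ft_force: [-0.9, -0.3, -0.6]
width: 29.6
grasp_force: 30.0
t3.70 tcp [578.8 194.6 163.7] shift [-189.6 -137.4  -84.2] rot [-0.  0.  0.] F [-0.9 -0.3 -0.6] w 29.6 g 30.0
```

```bash

python3 -m inch '[{"xyz":[0,0,-4],"rot":[0,0,0]},{"xyz":[0,0,-12],"rot":[0,0,0]},{"xyz":[0,0,-24],"rot":[0,0,0]},{"xyz":[0,0,-38],"rot":[0,0,0]},{"xyz":[0,0,-54],"rot":[0,0,0]},{"xyz":[0,0,-70],"rot":[0,0,0]},{"xyz":[0,0,-82],"rot":[0,0,0]},{"xyz":[0,0,-88],"rot":[0,0,0]},{"xyz":[0,0,-90],"rot":[0,0,0]}]' -
python3 -m inch '[{"xyz":[-5,-4,0],"rot":[0,0,0]},{"xyz":[-16,-12,0],"rot":[0,0,0]},{"xyz":[-32,-23,0],"rot":[0,0,0]},{"xyz":[-52,-38,0],"rot":[0,0,0]},{"xyz":[-75,-54,0],"rot":[0,0,0]},{"xyz":[-98,-71,0],"rot":[0,0,0]},{"xyz":[-121,-88,0],"rot":[0,0,0]},{"xyz":[-142,-103,0],"rot":[0,0,0]},{"xyz":[-161,-117,0],"rot":[0,0,0]},{"xyz":[-175,-127,0],"rot":[0,0,0]},{"xyz":[-185,-134,0],"rot":[0,0,0]},{"xyz":[-189.5,-137.5,0],"rot":[0,0,0]}]' -
python3 -m inch '[{"xyz":[0,0,0],"rot":[0,0,0]},{"xyz":[0,0,0],"rot":[0,0,0]}]' -
python3 - <<'E'
from h import *
to([441.5,5,163.5+65])
for n in ("wrist","top","scene"):
    im=ctrl.get_image(n)[:,:,::-1].copy(); cv2.imwrite(f"pics/{n}2.png",im)
a=cv2.imread("pics/wrist2.png")[:300,100:460]; b=cv2.resize(cv2.imread("pics/scene2.png")[130:280,170:350],(360,300))
cv2.imwrite("pics/z2.png",np.hstack([a,b]))
E
```

```text
t: 4.45
ee_pos: [579.7, 194.8, 255.5]
orientation: [2.221, 2.221, 0.004]
ft_force: [0.3, 0.4, -3.6]
width: 29.6
grasp_force: 30.0
t: 5.45
ee_pos: [439.5, 3.7, 253.1]
orientation: [-2.222, -2.219, 0.002]
ft_force: [0.5, 0.1, -2.9]
width: 29.2
grasp_force: 30.0
t: 5.62
ee_pos: [441.7, 5.1, 253.7]
orientation: [2.222, 2.221, 0.001]
ft_force: [-0.1, 0.1, -3.1]
width: 29.3
grasp_force: 30.0
t5.62 tcp [441.7   5.1 253.7] shift [-0.1 -0.2 25.2] rot [ 0. -0. -0.] F [-0.1  0.1 -3.1] w 29.3 g 30.0
```

View pics/z2.png

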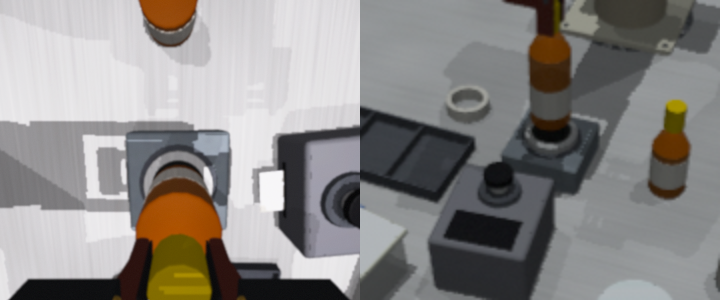

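The bottle hangs upright above the plate. Wrist crop: plate ring centred at about (180,183), housing (126–228, 131). Next: press in stages while watching the force.

```bash

python3 -m inch '[{"xyz":[0,0,8],"rot":[0,0,0]},{"xyz":[0,0,16],"rot":[0,0,0]},{"xyz":[0,0,21],"rot":[0,0,0]},{"xyz":[0,0,24],"rot":[0,0,0]},{"xyz":[0,0,26],"rot":[0,0,0]},{"xyz":[0,0,28],"rot":[0,0,0]},{"xyz":[0,0,30],"rot":[0,0,0]},{"xyz":[0,0,32],"rot":[0,0,0]},{"xyz":[0,0,33],"rot":[0,0,0]},{"xyz":[0,0,34],"rot":[0,0,0]},{"xyz":[0,0,35],"rot":[0,0,0]},{"xyz":[0,0,35],"rot":[0,0,0]}]' -
python3 -m inch '[{"xyz":[0,0,1],"rot":[0,0,0]},{"xyz":[0,0,2],"rot":[0,0,0]},{"xyz":[0,0,2],"rot":[0,0,0]}]' -
```

```text
t: 6.77
ee_pos: [441.3, 5.1, 218.8]
orientation: [-2.221, -2.221, 0.001]
ft_force: [-4.1, 1.3, 5.7]
width: 29.7
grasp_force: 30.0
t: 7.02
ee_pos: [441.4, 5.1, 216.9]
orientation: [-2.221, -2.221, 0.0]
ft_force: [-3.9, 0.7, 6.2]
width: 29.6
grasp_force: 30.0
```

```bash

python3 -m inch '[{"xyz":[0,0,1],"rot":[0,0,0]},{"xyz":[0,0,2],"rot":[0,0,0]},{"xyz":[0,0,2],"rot":[0,0,0]}]' -
python3 - <<'E'
from h import *
im=ctrl.get_image("scene")[:,:,::-1].copy(); cv2.imwrite("pics/s3.png",cv2.resize(im[130:280,170:350],(720,600)))
E
python3 -m inch '[{"xyz":[0,0,0.5],"rot":[0,0,0]},{"xyz":[0,0,1],"rot":[0,0,0]},{"xyz":[0,0,1],"rot":[0,0,0]}]' -
```

```text
t: 7.27
ee_pos: [442.0, 5.1, 216.5]
orientation: [2.221, 2.221, 0.001]
ft_force: [-9.3, 0.3, 21.4]
width: 29.7
grasp_force: 30.1
t: 7.57
ee_pos: [442.6, 5.0, 216.4]
orientation: [2.22, 2.22, 0.003]
ft_force: [-10.4, 0.8, 28.7]
width: 30.0
grasp_force: 30.2
```

View pics/s3.png

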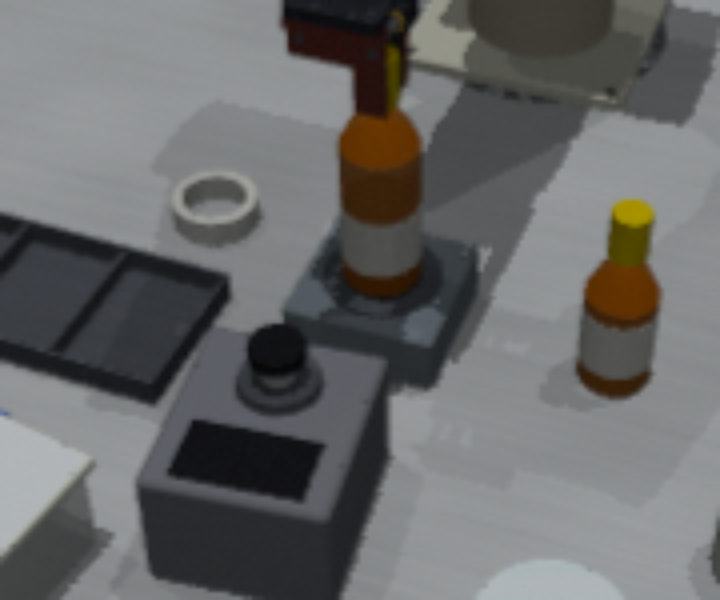

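The plate is on its stop: force jumped at TCP z 216.5 and the bottle stands upright on the plate at (380,290). I'll hold just over a second, then lift.

```bash

python3 -m inch '[{"xyz":[0,0,-1],"rot":[0,0,0]},{"xyz":[0,0,-1],"rot":[0,0,0]},{"xyz":[0,0,-1],"rot":[0,0,0]},{"xyz":[0,0,-1],"rot":[0,0,0]},{"xyz":[0,0,-1],"rot":[0,0,0]},{"xyz":[0,0,-1],"rot":[0,0,0]},{"xyz":[0,0,-1],"rot":[0,0,0]},{"xyz":[0,0,-1],"rot":[0,0,0]},{"xyz":[0,0,-1],"rot":[0,0,0]},{"xyz":[0,0,-1],"rot":[0,0,0]},{"xyz":[0,0,-1],"rot":[0,0,0]},{"xyz":[0,0,-1],"rot":[0,0,0]}]' -
python3 -m inch '[{"xyz":[0,0,0],"rot":[0,0,0]},{"xyz":[0,0,0],"rot":[0,0,0]},{"xyz":[0,0,0],"rot":[0,0,0]},{"xyz":[0,0,0],"rot":[0,0,0]}]' -
python3 -m inch '[{"xyz":[0,0,-2],"rot":[0,0,0]},{"xyz":[0,0,-5],"rot":[0,0,0]},{"xyz":[0,0,-9],"rot":[0,0,0]},{"xyz":[0,0,-14],"rot":[0,0,0]},{"xyz":[0,0,-20],"rot":[0,0,0]},{"xyz":[0,0,-26],"rot":[0,0,0]},{"xyz":[0,0,-31],"rot":[0,0,0]},{"xyz":[0,0,-35],"rot":[0,0,0]},{"xyz":[0,0,-37],"rot":[0,0,0]},{"xyz":[0,0,-37],"rot":[0,0,0]}]' -
python3 - <<'E'
from h import *
to([511,-433,253])
# tray from top image at dividers/edges: refine with sub-pixel gradients
im=cv2.cvtColor(cv2.imread("pics/top0.png"),cv2.COLOR_BGR2GRAY)
T=ctrl.camera_model("top")
c=np.array([[346,196],[459,196],[459,236],[346,236]],np.float32).reshape(-1,1,2)
q=cv2.cornerSubPix(im,c.copy(),(3,3),(-1,-1),(3,40,.01)).reshape(-1,2); print(q)
w=onplane(T,q,24); print(w,w.mean(0),[np.linalg.norm(w[i]-w[i-1]) for i in range(4)])
E
```

```text
t: 8.57
ee_pos: [442.1, 5.0, 216.4]
orientation: [2.221, 2.221, 0.002]
ft_force: [-7.6, 0.1, 19.8]
width: 29.6
grasp_force: 30.1
t: 8.9
ee_pos: [442.2, 5.0, 216.4]
orientation: [2.221, 2.221, 0.002]
ft_force: [-8.3, 0.4, 20.0]
width: 30.0
grasp_force: 30.1
t: 9.73
ee_pos: [441.9, 5.1, 252.2]
orientation: [2.221, 2.221, 0.001]
ft_force: [0.1, -0.4, -2.9]
width: 29.8
grasp_force: 30.0
t9.73 tcp [441.9   5.1 252.2] shift [-438.1   69.1   -0.7] rot [0. 0. 0.] F [ 0.1 -0.4 -2.9] w 29.8 g 30.0
[[345.4 194.9]
 [458.3 196.2]
 [459.5 236.2]
 [345.4 235.5]]
[[ 581.7 -120.4   24. ]
 [ 572.  -480.3   24. ]
 [ 444.4 -477.    24. ]
 [ 451.7 -116.7   24. ]] [ 512.5 -298.6   24. ] [np.float64(130.00256783592337), np.float64(360.0156040777126), np.float64(127.64560566200757), np.float64(360.35266325573224)]
```

```bash

python3 -m inch '[{"xyz":[-8,1,0],"rot":[0,0,0]},{"xyz":[-24,4,0],"rot":[0,0,0]},{"xyz":[-48,7,0],"rot":[0,0,0]},{"xyz":[-76,12,0],"rot":[0,0,0]},{"xyz":[-106,16,0],"rot":[0,0,0]},{"xyz":[-136,21,0],"rot":[0,0,0]},{"xyz":[-166,26,0],"rot":[0,0,0]},{"xyz":[-196,30,0],"rot":[0,0,0]},{"xyz":[-226,35,0],"rot":[0,0,0]},{"xyz":[-256,39,0],"rot":[0,0,0]},{"xyz":[-286,44,0],"rot":[0,0,0]},{"xyz":[-316,49,0],"rot":[0,0,0]}]' -
python3 -m inch '[{"xyz":[-28,4,0],"rot":[0,0,0]},{"xyz":[-52,8,0],"rot":[0,0,0]},{"xyz":[-74,11,0],"rot":[0,0,0]},{"xyz":[-92,14,0],"rot":[0,0,0]},{"xyz":[-105,16,0],"rot":[0,0,0]},{"xyz":[-114,17.5,0],"rot":[0,0,0]},{"xyz":[-119,18.5,0],"rot":[0,0,0]},{"xyz":[-121,18.5,0],"rot":[0,0,0]},{"xyz":[-121,18.5,0],"rot":[0,0,0]}]' -
python3 - <<'E'
from h import *
to([509.3,-432.1,253])
m=ctrl.camera_model("wrist"); im=ctrl.get_image("wrist")[:,:,::-1].copy(); cv2.imwrite("pics/w4.png",im)
print(proj(m,[[512.5+0.0236*k,-298.6+k,24] for k in (-89,0,89,178)]))
E
```

```text
t: 10.73
ee_pos: [490.0, -313.0, 251.1]
orientation: [-2.221, -2.22, 0.001]
ft_force: [0.1, 0.9, -3.5]
width: 29.8
grasp_force: 30.0
t: 11.48
ee_pos: [508.9, -431.6, 251.5]
orientation: [-2.221, -2.221, -0.0]
ft_force: [-0.3, 0.8, -3.7]
width: 29.8
grasp_force: 30.0
t11.48 tcp [ 508.9 -431.6  251.5] shift [-0.5  0.4 -1.5] rot [-0. -0.  0.] F [-0.3  0.8 -3.7] w 29.8 g 30.0
[[ 280.   144.4]
 [ 281.9   64.8]
 [ 284.1  -27.6]
 [ 286.7 -137.1]]
```

View pics/w4.png

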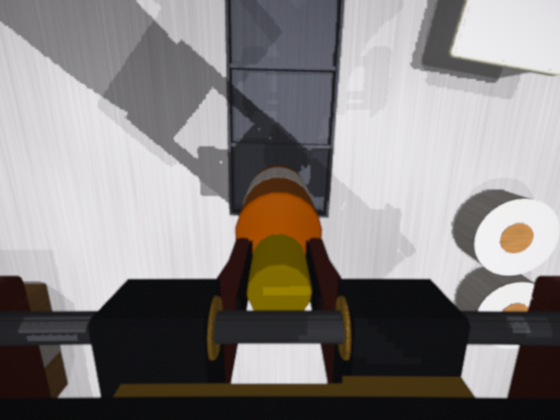

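Dividers appear at rows 144 and 68 (predicted 144 and 65), and the tray centreline is at about column 281, so the tray pose is confirmed. I'll lower the bottle now.

```bash

python3 -m inch '[{"xyz":[0,0,8],"rot":[0,0,0]},{"xyz":[0,0,22],"rot":[0,0,0]},{"xyz":[0,0,38],"rot":[0,0,0]},{"xyz":[0,0,54],"rot":[0,0,0]},{"xyz":[0,0,66],"rot":[0,0,0]},{"xyz":[0,0,74],"rot":[0,0,0]},{"xyz":[0,0,78],"rot":[0,0,0]},{"xyz":[0,0,80],"rot":[0,0,0]},{"xyz":[0,0,81],"rot":[0,0,0]},{"xyz":[0,0,82],"rot":[0,0,0]},{"xyz":[0,0,83],"rot":[0,0,0]},{"xyz":[0,0,83],"rot":[0,0,0]}]' -
```

```text
t: 12.53
ee_pos: [509.2, -432.1, 169.2]
orientation: [2.221, 2.221, 0.0]
ft_force: [0.8, 0.5, -3.2]
width: 29.8
grasp_force: 30.0
```

```bash

python3 -m inch '[{"xyz":[0,0,1],"rot":[0,0,0]},{"xyz":[0,0,2],"rot":[0,0,0]},{"xyz":[0,0,2],"rot":[0,0,0]}]' -
python3 -m inch '[{"xyz":[0,0,0.4],"rot":[0,0,0]},{"xyz":[0,0,0.4],"rot":[0,0,0]}]' -
```

```text
t: 12.78
ee_pos: [509.3, -432.3, 167.6]
orientation: [2.221, 2.221, -0.0]
ft_force: [-1.3, 0.4, 2.1]
width: 29.6
grasp_force: 30.0
t: 12.95
ee_pos: [509.4, -432.4, 167.6]
orientation: [2.22, 2.22, -0.0]
ft_force: [-1.6, 0.6, 5.4]
width: 29.5
grasp_force: 30.0
```

```bash

python3 -m inch '[{"xyz":[0,0,0],"rot":[0,0,0]},{"xyz":[0,0,0],"rot":[0,0,0]},{"xyz":[0,0,0],"rot":[0,0,0]},{"xyz":[0,0,0],"rot":[0,0,0]},{"xyz":[0,0,0],"rot":[0,0,0]},{"xyz":[0,0,0],"rot":[0,0,0]},{"xyz":[0,0,-10],"rot":[0,0,0]},{"xyz":[0,0,-30],"rot":[0,0,0]},{"xyz":[0,0,-60],"rot":[0,0,0]},{"xyz":[0,0,-80],"rot":[0,0,0]},{"xyz":[0,0,-80],"rot":[0,0,0]},{"xyz":[0,0,-80],"rot":[0,0,0]}]' 0
python3 -m inch '[{"xyz":[622,-76,0],"rot":[0,0,0]},{"xyz":[622,-76,0],"rot":[0,0,0]},{"xyz":[622,-76,0],"rot":[0,0,0]},{"xyz":[622,-76,0],"rot":[0,0,0]},{"xyz":[622,-76,0],"rot":[0,0,0]},{"xyz":[622,-76,0],"rot":[0,0,0]},{"xyz":[622,-76,0],"rot":[0,0,0]},{"xyz":[622,-76,0],"rot":[0,0,0]},{"xyz":[622,-76,0],"rot":[0,0,0]},{"xyz":[622,-76,0],"rot":[0,0,0]},{"xyz":[622,-76,0],"rot":[0,0,0]},{"xyz":[622,-76,0],"rot":[0,0,0]}]' -
python3 - <<'E'
from h import *
to([433,189,245])
T=ctrl.camera_model("top"); im=ctrl.get_image("top")[:,:,::-1].copy(); cv2.imwrite("pics/t5.png",im)
for c,s in blobs(cv2.inRange(hsv(im),(22,120,100),(35,255,255))): print(c,s,onplane(T,c,200)[0],onplane(T,c,204)[0])
E
```

```text
t: 13.95
ee_pos: [509.7, -432.5, 248.4]
orientation: [2.219, 2.219, 0.0]
ft_force: [0.4, 0.5, -0.7]
width: 88.1
grasp_force: 0.0
t: 14.95
ee_pos: [446.8, 66.1, 245.5]
orientation: [-2.221, -2.22, 0.002]
ft_force: [0.9, -0.1, -0.7]
width: 87.9
grasp_force: 0.0
t14.95 tcp [446.8  66.1 245.5] shift [122.9 -13.9   0.5] rot [-0.  0. -0.] F [ 0.9 -0.1 -0.7] w 87.9 g 0.0
[469.7 210.3] [465, 205, 11, 11, 88] [ 509.2 -434.5  200. ] [ 508.8 -432.6  204. ]
[192.1 244.7] [183, 235, 19, 20, 309] [425.2 328.4 200. ] [425.1 327.4 204. ]
[244.8 241.5] [240, 237, 10, 10, 80] [432.2 183.1 200. ] [432.1 182.6 204. ]
```

The tall bottle's cap is at (508.8, −432.6) at z 204, so it stands upright in the compartment. Next is the short bottle.

```bash

python3 -m inch '[{"xyz":[123,-14,0],"rot":[0,0,0]},{"xyz":[123,-14,0],"rot":[0,0,0]},{"xyz":[123,-14,0],"rot":[0,0,0]},{"xyz":[123,-14,0],"rot":[0,0,0]},{"xyz":[123,-14,0],"rot":[0,0,0]},{"xyz":[123,-14,0],"rot":[0,0,0]}]' -
python3 - <<'E'
from h import *
m=ctrl.camera_model("wrist"); im=ctrl.get_image("wrist")[:,:,::-1].copy(); cv2.imwrite("pics/w5.png",im)
for c,s in blobs(cv2.inRange(hsv(im),(22,120,100),(35,255,255))): print(c,s,onplane(m,c,160)[0],onplane(m,c,95)[0])
to([433,189,123])
E
```

```text
t: 15.5
ee_pos: [433.6, 186.9, 245.5]
orientation: [-2.22, -2.222, 0.003]
ft_force: [0.6, -0.3, -0.7]
width: 87.9
grasp_force: 0.0
[270.3  19.3] [236, 0, 70, 46, 2612] [427.6 328.  160. ] [425.9 345.   95. ]
[276.6 209.6] [260, 193, 34, 34, 911] [431.8 189.9 160. ] [431.2 170.6  95. ]
t15.55 tcp [433.9 186.4 245.6] shift [  2.7  -0.8 122.6] rot [-0.  0. -0.] F [-0.3 -0.5  0.7] w 87.8 g 0.0
```

```bash

python3 -m inch '[{"xyz":[2,-1,30],"rot":[0,0,0]},{"xyz":[2,-1,60],"rot":[0,0,0]},{"xyz":[2,-1,90],"rot":[0,0,0]},{"xyz":[2,-1,108],"rot":[0,0,0]},{"xyz":[2,-1,117],"rot":[0,0,0]},{"xyz":[2,-1,122],"rot":[0,0,0]},{"xyz":[2,-1,122],"rot":[0,0,0]},{"xyz":[2,-1,122],"rot":[0,0,0]}]' 0
python3 -m inch '[{"xyz":[0,0,0],"rot":[0,0,0]},{"xyz":[0,0,0],"rot":[0,0,0]},{"xyz":[0,0,0],"rot":[0,0,0]},{"xyz":[0,0,0],"rot":[0,0,0]},{"xyz":[0,0,0],"rot":[0,0,0]},{"xyz":[0,0,0],"rot":[0,0,0]},{"xyz":[0,0,0],"rot":[0,0,0]},{"xyz":[0,0,0],"rot":[0,0,0]},{"xyz":[0,0,0],"rot":[0,0,0]},{"xyz":[0,0,0],"rot":[0,0,0]}]' 255
python3 -m inch '[{"xyz":[0,0,-4],"rot":[0,0,0]},{"xyz":[0,0,-12],"rot":[0,0,0]},{"xyz":[0,0,-24],"rot":[0,0,0]},{"xyz":[0,0,-38],"rot":[0,0,0]},{"xyz":[0,0,-54],"rot":[0,0,0]},{"xyz":[0,0,-70],"rot":[0,0,0]},{"xyz":[0,0,-82],"rot":[0,0,0]},{"xyz":[0,0,-88],"rot":[0,0,0]},{"xyz":[0,0,-90],"rot":[0,0,0]},{"xyz":[0,0,-90],"rot":[0,0,0]}]' -
python3 -c "
from h import *
to([441.2,5,123+90])"
```

```text
t: 16.22
ee_pos: [434.1, 189.1, 125.0]
orientation: [2.222, 2.22, 0.001]
ft_force: [-0.2, 0.1, 1.2]
width: 87.8
grasp_force: 0.0
t: 17.05
ee_pos: [433.2, 189.3, 124.2]
orientation: [-2.221, -2.221, 0.001]
ft_force: [-0.3, -0.0, -0.3]
width: 29.6
grasp_force: 30.0
t: 17.88
ee_pos: [433.5, 189.4, 214.8]
orientation: [2.221, 2.221, 0.001]
ft_force: [-1.0, -0.5, -2.7]
width: 29.5
grasp_force: 30.0
t17.88 tcp [433.5 189.4 214.8] shift [-184.4    7.7    1.7] rot [ 0. -0. -0.] F [-1.  -0.5 -2.7] w 29.5 g 30.0
```

```bash

python3 -m inch '[{"xyz":[-5,0,0],"rot":[0,0,0]},{"xyz":[-15,0.5,0],"rot":[0,0,0]},{"xyz":[-30,1,0],"rot":[0,0,0]},{"xyz":[-48,2,0],"rot":[0,0,0]},{"xyz":[-68,3,0],"rot":[0,0,0]},{"xyz":[-90,4,0],"rot":[0,0,0]},{"xyz":[-112,5,0],"rot":[0,0,0]},{"xyz":[-134,6,0],"rot":[0,0,0]},{"xyz":[-154,7,0],"rot":[0,0,0]},{"xyz":[-170,7.5,0],"rot":[0,0,0]},{"xyz":[-180,8,0],"rot":[0,0,0]},{"xyz":[-184.5,8,0],"rot":[0,0,0]}]' -
python3 -m inch '[{"xyz":[0,0,0],"rot":[0,0,0]},{"xyz":[0,0,8],"rot":[0,0,0]},{"xyz":[0,0,16],"rot":[0,0,0]},{"xyz":[0,0,21],"rot":[0,0,0]},{"xyz":[0,0,24],"rot":[0,0,0]},{"xyz":[0,0,26],"rot":[0,0,0]},{"xyz":[0,0,29],"rot":[0,0,0]},{"xyz":[0,0,32],"rot":[0,0,0]},{"xyz":[0,0,34],"rot":[0,0,0]},{"xyz":[0,0,36],"rot":[0,0,0]},{"xyz":[0,0,37],"rot":[0,0,0]},{"xyz":[0,0,37],"rot":[0,0,0]}]' -
python3 -m inch '[{"xyz":[0,0,1],"rot":[0,0,0]},{"xyz":[0,0,1],"rot":[0,0,0]},{"xyz":[0,0,1],"rot":[0,0,0]}]' -
```

```text
t: 18.88
ee_pos: [440.9, 3.3, 213.8]
orientation: [-2.223, -2.219, 0.002]
ft_force: [-0.4, 0.4, -2.7]
width: 29.3
grasp_force: 30.0
t: 19.88
ee_pos: [440.9, 5.1, 177.4]
orientation: [-2.221, -2.221, 0.001]
ft_force: [-4.0, 0.9, 8.3]
width: 29.9
grasp_force: 30.0
t: 20.13
ee_pos: [441.1, 5.1, 177.1]
orientation: [-2.221, -2.221, 0.0]
ft_force: [-5.5, 0.7, 13.5]
width: 29.5
grasp_force: 30.0
```

```bash

python3 -m inch '[{"xyz":[0,0,0.7],"rot":[0,0,0]},{"xyz":[0,0,0.7],"rot":[0,0,0]},{"xyz":[0,0,0.7],"rot":[0,0,0]},{"xyz":[0,0,0.7],"rot":[0,0,0]},{"xyz":[0,0,0.7],"rot":[0,0,0]},{"xyz":[0,0,0.7],"rot":[0,0,0]},{"xyz":[0,0,0.7],"rot":[0,0,0]},{"xyz":[0,0,0.7],"rot":[0,0,0]},{"xyz":[0,0,0.7],"rot":[0,0,0]},{"xyz":[0,0,0.7],"rot":[0,0,0]},{"xyz":[0,0,0.7],"rot":[0,0,0]},{"xyz":[0,0,0.7],"rot":[0,0,0]}]' -
python3 -m inch '[{"xyz":[0,0,0],"rot":[0,0,0]},{"xyz":[0,0,0],"rot":[0,0,0]},{"xyz":[0,0,0],"rot":[0,0,0]},{"xyz":[0,0,0],"rot":[0,0,0]}]' -
python3 -m inch '[{"xyz":[0,0,-2],"rot":[0,0,0]},{"xyz":[0,0,-5],"rot":[0,0,0]},{"xyz":[0,0,-9],"rot":[0,0,0]},{"xyz":[0,0,-14],"rot":[0,0,0]},{"xyz":[0,0,-20],"rot":[0,0,0]},{"xyz":[0,0,-26],"rot":[0,0,0]},{"xyz":[0,0,-31],"rot":[0,0,0]},{"xyz":[0,0,-35],"rot":[0,0,0]},{"xyz":[0,0,-37],"rot":[0,0,0]},{"xyz":[0,0,-37],"rot":[0,0,0]}]' -
python3 -c "
from h import *
to([511.4,-343.1,212])"
```

```text
t: 21.13
ee_pos: [441.3, 5.1, 177.1]
orientation: [-2.221, -2.221, -0.0]
ft_force: [-7.3, 1.5, 20.6]
width: 29.4
grasp_force: 30.1
t: 21.47
ee_pos: [441.3, 5.1, 177.1]
orientation: [-2.221, -2.221, -0.0]
ft_force: [-8.4, 0.9, 21.6]
width: 29.4
grasp_force: 30.1
t: 22.3
ee_pos: [441.8, 4.9, 213.1]
orientation: [2.221, 2.221, 0.001]
ft_force: [-0.4, 0.4, -2.0]
width: 29.7
grasp_force: 30.0
t22.30 tcp [441.8   4.9 213.1] shift [-348.    69.6    1.2] rot [ 0.  0. -0.] F [-0.4  0.4 -2. ] w 29.7 g 30.0
```

```bash

python3 -m inch '[{"xyz":[-8,1.5,0],"rot":[0,0,0]},{"xyz":[-24,5,0],"rot":[0,0,0]},{"xyz":[-48,9.5,0],"rot":[0,0,0]},{"xyz":[-76,15,0],"rot":[0,0,0]},{"xyz":[-106,21,0],"rot":[0,0,0]},{"xyz":[-136,27,0],"rot":[0,0,0]},{"xyz":[-166,33,0],"rot":[0,0,0]},{"xyz":[-196,39,0],"rot":[0,0,0]},{"xyz":[-226,45,0],"rot":[0,0,0]},{"xyz":[-256,51,0],"rot":[0,0,0]},{"xyz":[-284,57,0],"rot":[0,0,0]},{"xyz":[-308,62,0],"rot":[0,0,0]}]' -
python3 -m inch '[{"xyz":[-18,3.5,0],"rot":[0,0,0]},{"xyz":[-30,6,0],"rot":[0,0,0]},{"xyz":[-37,7,0],"rot":[0,0,0]},{"xyz":[-40,7.5,0],"rot":[0,0,0]},{"xyz":[-40,7.5,0],"rot":[0,0,0]},{"xyz":[-40,7.5,0],"rot":[0,0,0]}]' -
python3 -m inch '[{"xyz":[0,0,8],"rot":[0,0,0]},{"xyz":[0,0,22],"rot":[0,0,0]},{"xyz":[0,0,38],"rot":[0,0,0]},{"xyz":[0,0,54],"rot":[0,0,0]},{"xyz":[0,0,66],"rot":[0,0,0]},{"xyz":[0,0,74],"rot":[0,0,0]},{"xyz":[0,0,78],"rot":[0,0,0]},{"xyz":[0,0,80],"rot":[0,0,0]},{"xyz":[0,0,82],"rot":[0,0,0]},{"xyz":[0,0,83.5],"rot":[0,0,0]},{"xyz":[0,0,84.5],"rot":[0,0,0]},{"xyz":[0,0,84.5],"rot":[0,0,0]}]' -
python3 -c "
from h import *
to([511.4,-343.1,128])"
```

```text
t: 23.3
ee_pos: [503.1, -305.7, 212.0]
orientation: [-2.222, -2.22, 0.001]
ft_force: [-0.4, 0.3, -2.3]
width: 29.6
grasp_force: 30.0
t: 23.8
ee_pos: [510.7, -342.3, 212.5]
orientation: [-2.22, -2.221, -0.0]
ft_force: [0.2, 0.3, -1.9]
width: 29.4
grasp_force: 30.0
t: 24.8
ee_pos: [511.1, -343.2, 128.5]
orientation: [2.221, 2.221, 0.0]
ft_force: [-1.0, 0.0, -2.5]
width: 29.7
grasp_force: 30.0
t24.80 tcp [ 511.1 -343.2  128.5] shift [0.1 0.3 0.5] rot [ 0.  0. -0.] F [-1.   0.  -2.5] w 29.7 g 30.0
```

```bash

python3 -m inch '[{"xyz":[0,0,0.6],"rot":[0,0,0]},{"xyz":[0,0,1.1],"rot":[0,0,0]},{"xyz":[0,0,1.1],"rot":[0,0,0]}]' -
python3 -m inch '[{"xyz":[0,0,0],"rot":[0,0,0]},{"xyz":[0,0,0],"rot":[0,0,0]},{"xyz":[0,0,0],"rot":[0,0,0]},{"xyz":[0,0,0],"rot":[0,0,0]},{"xyz":[0,0,0],"rot":[0,0,0]},{"xyz":[0,0,0],"rot":[0,0,0]},{"xyz":[0,0,-10],"rot":[0,0,0]},{"xyz":[0,0,-30],"rot":[0,0,0]},{"xyz":[0,0,-60],"rot":[0,0,0]},{"xyz":[0,0,-80],"rot":[0,0,0]},{"xyz":[0,0,-80],"rot":[0,0,0]},{"xyz":[0,0,-80],"rot":[0,0,0]}]' 0
python3 -m inch '[{"xyz":[620,-86,0],"rot":[0,0,0]},{"xyz":[620,-86,0],"rot":[0,0,0]},{"xyz":[620,-86,0],"rot":[0,0,0]},{"xyz":[620,-86,0],"rot":[0,0,0]},{"xyz":[620,-86,0],"rot":[0,0,0]},{"xyz":[620,-86,0],"rot":[0,0,0]},{"xyz":[620,-86,0],"rot":[0,0,0]},{"xyz":[620,-86,0],"rot":[0,0,0]},{"xyz":[620,-86,0],"rot":[0,0,0]},{"xyz":[620,-86,0],"rot":[0,0,0]},{"xyz":[620,-86,0],"rot":[0,0,0]},{"xyz":[620,-86,0],"rot":[0,0,0]}]' -
python3 - <<'E'
from h import *
to([427,354,210])
T=ctrl.camera_model("top"); im=ctrl.get_image("top")[:,:,::-1].copy(); cv2.imwrite("pics/t6.png",im)
for c,s in blobs(cv2.inRange(hsv(im),(22,120,100),(35,255,255))): print(c,s,onplane(T,c,204)[0],onplane(T,c,164)[0],onplane(T,c,95)[0])
E
```

```text
t: 25.05
ee_pos: [511.2, -343.5, 128.2]
orientation: [2.221, 2.221, 0.0]
ft_force: [-2.9, 0.5, 4.3]
width: 29.4
grasp_force: 30.0
t: 26.05
ee_pos: [511.6, -343.6, 208.9]
orientation: [2.219, 2.219, 0.001]
ft_force: [0.2, 0.1, 0.2]
width: 87.9
grasp_force: 0.0
t: 27.05
ee_pos: [440.6, 153.8, 206.1]
orientation: [-2.221, -2.221, 0.003]
ft_force: [1.2, -0.1, -0.6]
width: 87.6
grasp_force: 0.0
t27.05 tcp [440.6 153.8 206.1] shift [200.2 -13.7  -3.9] rot [-0.  0. -0.] F [ 1.2 -0.1 -0.6] w 87.6 g 0.0
[469.7 210.3] [465, 205, 11, 11, 88] [ 508.8 -432.6  204. ] [ 512.7 -450.7  164. ] [ 519.4 -481.8   95. ]
[432.4 211.4] [428, 207, 10, 10, 83] [ 507.2 -330.8  204. ] [ 511.1 -345.1  164. ] [ 517.7 -369.8   95. ]
[192.1 244.7] [183, 235, 19, 20, 309] [425.1 327.4 204. ] [425.9 337.2 164. ] [427.4 354.2  95. ]
```

```bash

python3 -m inch '[{"xyz":[200,-14,0],"rot":[0,0,0]},{"xyz":[200,-14,0],"rot":[0,0,0]},{"xyz":[200,-14,0],"rot":[0,0,0]},{"xyz":[200,-14,0],"rot":[0,0,0]},{"xyz":[200,-14,0],"rot":[0,0,0]},{"xyz":[200,-14,0],"rot":[0,0,0]},{"xyz":[200,-14,0],"rot":[0,0,0]},{"xyz":[200,-14,0],"rot":[0,0,0]}]' -
python3 - <<'E'
from h import *
to([427,354,60])
m=ctrl.camera_model("wrist"); im=ctrl.get_image("wrist")[:,:,::-1].copy(); cv2.imwrite("pics/w7.png",im)
for c,s in blobs(cv2.inRange(hsv(im),(22,120,100),(35,255,255))): print(c,s,onplane(m,c,95)[0])
E
```

```text
t: 27.77
ee_pos: [427.3, 351.3, 205.9]
orientation: [-2.221, -2.222, 0.004]
ft_force: [-0.6, 0.1, 0.0]
width: 87.4
grasp_force: 0.0
t27.77 tcp [427.3 351.3 205.9] shift [  3.   -0.  145.8] rot [-0.  0.  0.] F [-0.6  0.1  0. ] w 87.4 g 0.0
[277. 198.] [244, 166, 68, 65, 3487] [425.6 357.4  95. ]
```

View pics/w7.png

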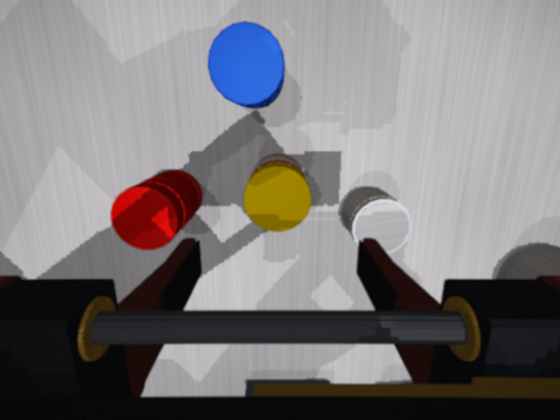

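The view shows the jar lid at (277,198), with red (150,215) and blue (246,64) beside it. The tin has been knocked and now sits at (381,222), roughly x=530. The jar is at about (426.5, 355). I'll narrow the opening slightly and grip it.

```bash

python3 -m inch '[{"xyz":[3.7,-1,30],"rot":[0,0,0]},{"xyz":[3.7,-1,60],"rot":[0,0,0]},{"xyz":[3.7,-1,80],"rot":[0,0,0]},{"xyz":[3.7,-1,100],"rot":[0,0,0]},{"xyz":[3.7,-1,120],"rot":[0,0,0]},{"xyz":[3.7,-1,138],"rot":[0,0,0]},{"xyz":[3.7,-1,150],"rot":[0,0,0]},{"xyz":[3.7,-1,157],"rot":[0,0,0]},{"xyz":[3.7,-1,157],"rot":[0,0,0]},{"xyz":[3.7,-1,157],"rot":[0,0,0]}]' 30
python3 -m inch '[{"xyz":[0,0,0],"rot":[0,0,0]},{"xyz":[0,0,0],"rot":[0,0,0]},{"xyz":[0,0,0],"rot":[0,0,0]},{"xyz":[0,0,0],"rot":[0,0,0]},{"xyz":[0,0,0],"rot":[0,0,0]},{"xyz":[0,0,0],"rot":[0,0,0]},{"xyz":[0,0,0],"rot":[0,0,0]},{"xyz":[0,0,0],"rot":[0,0,0]}]' 255
python3 -m inch '[{"xyz":[0,0,-4],"rot":[0,0,0]},{"xyz":[0,0,-12],"rot":[0,0,0]},{"xyz":[0,0,-24],"rot":[0,0,0]},{"xyz":[0,0,-38],"rot":[0,0,0]},{"xyz":[0,0,-54],"rot":[0,0,0]},{"xyz":[0,0,-70],"rot":[0,0,0]},{"xyz":[0,0,-82],"rot":[0,0,0]},{"xyz":[0,0,-88],"rot":[0,0,0]},{"xyz":[0,0,-90],"rot":[0,0,0]},{"xyz":[0,0,-90],"rot":[0,0,0]}]' -
python3 - <<'E'
from h import *
to([441,5,139])
m=ctrl.camera_model("wrist"); im=ctrl.get_image("wrist")[:,:,::-1].copy(); cv2.imwrite("pics/w8.png",im)
o=ctrl.get_obs()
for c,s in blobs(cv2.inRange(hsv(im),(22,120,60),(35,255,255))): print(c,s,onplane(m,c,o['ee_pos'][2]+46)[0])
E
```

```text
t: 28.65
ee_pos: [427.5, 355.5, 50.3]
orientation: [2.222, 2.221, -0.0]
ft_force: [-0.3, -0.4, 0.5]
width: 77.2
grasp_force: 0.0
t: 29.32
ee_pos: [427.2, 356.1, 50.9]
orientation: [-2.221, -2.222, -0.001]
ft_force: [-2.8, 0.1, 6.1]
width: 61.8
grasp_force: 30.0
t: 30.15
ee_pos: [427.3, 355.9, 140.6]
orientation: [2.221, 2.221, 0.001]
ft_force: [-0.2, 0.6, -2.5]
width: 62.3
grasp_force: 30.0
t30.15 tcp [427.3 355.9 140.6] shift [-350.9   13.7    1.4] rot [ 0. -0. -0.] F [-0.2  0.6 -2.5] w 62.3 g 30.0
[278.6 272.1] [208, 221, 143, 90, 10288] [427.3 370.9 185.9]
[278.7 349.9] [231, 343, 95, 18, 1233] [427.3 333.  185.9]
```

```bash

python3 -m inch '[{"xyz":[-8,0,0],"rot":[0,0,0]},{"xyz":[-24,1,0],"rot":[0,0,0]},{"xyz":[-48,2,0],"rot":[0,0,0]},{"xyz":[-76,3,0],"rot":[0,0,0]},{"xyz":[-106,4,0],"rot":[0,0,0]},{"xyz":[-136,5,0],"rot":[0,0,0]},{"xyz":[-166,6.5,0],"rot":[0,0,0]},{"xyz":[-196,8,0],"rot":[0,0,0]},{"xyz":[-226,9,0],"rot":[0,0,0]},{"xyz":[-256,10,0],"rot":[0,0,0]},{"xyz":[-284,11,0],"rot":[0,0,0]},{"xyz":[-308,12,0],"rot":[0,0,0]}]' -
python3 -m inch '[{"xyz":[-18,0.5,0],"rot":[0,0,0]},{"xyz":[-31,1,0],"rot":[0,0,0]},{"xyz":[-39,1.5,0],"rot":[0,0,0]},{"xyz":[-42.5,1.7,0],"rot":[0,0,0]},{"xyz":[-42.5,1.7,0],"rot":[0,0,0]},{"xyz":[-42.5,1.7,0],"rot":[0,0,0]},{"xyz":[-42.5,1.7,0],"rot":[0,0,0]}]' -
python3 - <<'E'
from h import *
to([441,5,139])
for n in ("wrist","scene"):
    im=ctrl.get_image(n)[:,:,::-1].copy(); cv2.imwrite(f"pics/{n}9.png",im)
a=cv2.imread("pics/wrist9.png")[50:350,100:460]; b=cv2.resize(cv2.imread("pics/scene9.png")[130:280,170:350],(360,300))
cv2.imwrite("pics/z9.png",np.hstack([a,b]))
E
```

```text
t: 31.2
ee_pos: [437.6, 45.1, 139.5]
orientation: [-2.222, -2.22, 0.003]
ft_force: [-0.0, -0.4, -2.7]
width: 61.9
grasp_force: 30.0
t: 31.78
ee_pos: [440.7, 5.8, 139.9]
orientation: [-2.221, -2.222, 0.0]
ft_force: [0.0, 0.4, -2.0]
width: 61.6
grasp_force: 30.0
t31.78 tcp [440.7   5.8 139.9] shift [-0.8  0.3  0.9] rot [-0. -0.  0.] F [ 0.   0.4 -2. ] w 61.6 g 30.0
```

View pics/z9.png

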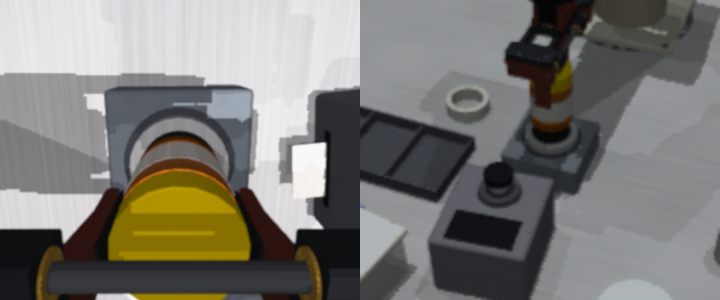

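The jar is held upright and sits centred over the plate (wrist crop: lid at (180,215), ring at (178,150)). Pressing now.

```bash

python3 -m inch '[{"xyz":[-1,0,0],"rot":[0,0,0]},{"xyz":[-1,0,8],"rot":[0,0,0]},{"xyz":[-1,0,16],"rot":[0,0,0]},{"xyz":[-1,0,21],"rot":[0,0,0]},{"xyz":[-1,0,24],"rot":[0,0,0]},{"xyz":[-1,0,26],"rot":[0,0,0]},{"xyz":[-1,0,29],"rot":[0,0,0]},{"xyz":[-1,0,32],"rot":[0,0,0]},{"xyz":[-1,0,34],"rot":[0,0,0]},{"xyz":[-1,0,35.5],"rot":[0,0,0]},{"xyz":[-1,0,36.5],"rot":[0,0,0]},{"xyz":[-1,0,36.5],"rot":[0,0,0]}]' -
python3 -m inch '[{"xyz":[0,0,1],"rot":[0,0,0]},{"xyz":[0,0,1],"rot":[0,0,0]},{"xyz":[0,0,1],"rot":[0,0,0]}]' -
```

```text
t: 32.88
ee_pos: [440.2, 4.4, 103.9]
orientation: [-2.221, -2.221, 0.002]
ft_force: [-5.8, 1.0, 11.3]
width: 62.1
grasp_force: 30.0
t: 33.13
ee_pos: [440.2, 4.4, 103.8]
orientation: [-2.221, -2.221, 0.001]
ft_force: [-9.2, -0.1, 24.7]
width: 61.7
grasp_force: 30.0
```

```bash

python3 -m inch '[{"xyz":[0,0,0],"rot":[0,0,0]},{"xyz":[0,0,0],"rot":[0,0,0]},{"xyz":[0,0,0],"rot":[0,0,0]},{"xyz":[0,0,0],"rot":[0,0,0]},{"xyz":[0,0,0],"rot":[0,0,0]},{"xyz":[0,0,0],"rot":[0,0,0]},{"xyz":[0,0,0],"rot":[0,0,0]},{"xyz":[0,0,0],"rot":[0,0,0]},{"xyz":[0,0,0],"rot":[0,0,0]},{"xyz":[0,0,0],"rot":[0,0,0]},{"xyz":[0,0,0],"rot":[0,0,0]},{"xyz":[0,0,0],"rot":[0,0,0]}]' -
python3 -m inch '[{"xyz":[0,0,0],"rot":[0,0,0]},{"xyz":[0,0,0],"rot":[0,0,0]},{"xyz":[0,0,0],"rot":[0,0,0]}]' -
python3 -m inch '[{"xyz":[0,0,-2],"rot":[0,0,0]},{"xyz":[0,0,-5],"rot":[0,0,0]},{"xyz":[0,0,-9],"rot":[0,0,0]},{"xyz":[0,0,-14],"rot":[0,0,0]},{"xyz":[0,0,-20],"rot":[0,0,0]},{"xyz":[0,0,-26],"rot":[0,0,0]},{"xyz":[0,0,-31],"rot":[0,0,0]},{"xyz":[0,0,-35],"rot":[0,0,0]},{"xyz":[0,0,-37],"rot":[0,0,0]},{"xyz":[0,0,-37],"rot":[0,0,0]}]' -
python3 -c "
from h import *
to([513.5,-254.6,55])"
```

```text
t: 34.13
ee_pos: [440.2, 4.4, 103.8]
orientation: [-2.221, -2.221, 0.001]
ft_force: [-9.7, 1.4, 25.8]
width: 61.8
grasp_force: 30.0
t: 34.38
ee_pos: [440.2, 4.4, 103.8]
orientation: [-2.221, -2.221, 0.001]
ft_force: [-10.0, 1.8, 23.8]
width: 61.6
grasp_force: 30.0
t: 35.22
ee_pos: [441.3, 4.3, 140.1]
orientation: [2.221, 2.221, 0.001]
ft_force: [-0.1, 1.1, -2.6]
width: 61.2
grasp_force: 30.0
t35.22 tcp [441.3   4.3 140.1] shift [-258.9   72.1   85.1] rot [ 0.  0. -0.] F [-0.1  1.1 -2.6] w 61.2 g 30.0
```

```bash

python3 -m inch '[{"xyz":[-6,1.5,0],"rot":[0,0,0]},{"xyz":[-18,5,0],"rot":[0,0,0]},{"xyz":[-38,10.5,0],"rot":[0,0,0]},{"xyz":[-64,18,0],"rot":[0,0,0]},{"xyz":[-94,26,0],"rot":[0,0,0]},{"xyz":[-124,34.5,0],"rot":[0,0,0]},{"xyz":[-154,43,0],"rot":[0,0,0]},{"xyz":[-184,51,0],"rot":[0,0,0]},{"xyz":[-212,59,0],"rot":[0,0,0]},{"xyz":[-234,65,0],"rot":[0,0,0]},{"xyz":[-250,70,0],"rot":[0,0,0]},{"xyz":[-259,72,0],"rot":[0,0,0]}]' -
python3 -m inch '[{"xyz":[0,0,0],"rot":[0,0,0]},{"xyz":[0,0,12],"rot":[0,0,0]},{"xyz":[0,0,28],"rot":[0,0,0]},{"xyz":[0,0,44],"rot":[0,0,0]},{"xyz":[0,0,58],"rot":[0,0,0]},{"xyz":[0,0,68],"rot":[0,0,0]},{"xyz":[0,0,75],"rot":[0,0,0]},{"xyz":[0,0,79],"rot":[0,0,0]},{"xyz":[0,0,82],"rot":[0,0,0]},{"xyz":[0,0,83.5],"rot":[0,0,0]},{"xyz":[0,0,84.5],"rot":[0,0,0]},{"xyz":[0,0,84.5],"rot":[0,0,0]}]' -
python3 -c "
from h import *
to([513.5,-254.6,55])"
```

```text
t: 36.22
ee_pos: [513.2, -257.1, 139.0]
orientation: [2.223, 2.219, -0.0]
ft_force: [-0.3, -0.5, -1.6]
width: 61.5
grasp_force: 30.0
t: 37.22
ee_pos: [513.1, -254.8, 55.3]
orientation: [2.221, 2.221, 0.0]
ft_force: [-0.4, 0.8, -2.8]
width: 61.4
grasp_force: 30.0
t37.22 tcp [ 513.1 -254.8   55.3] shift [0.2 0.4 0.3] rot [ 0.  0. -0.] F [-0.4  0.8 -2.8] w 61.4 g 30.0
```

Next: touch down, release, lift, then look for the knocked tin.

```bash

python3 -m inch '[{"xyz":[0,0,0.6],"rot":[0,0,0]},{"xyz":[0,0,1.2],"rot":[0,0,0]},{"xyz":[0,0,1.2],"rot":[0,0,0]}]' -
python3 -m inch '[{"xyz":[0,0,0],"rot":[0,0,0]},{"xyz":[0,0,0],"rot":[0,0,0]},{"xyz":[0,0,0],"rot":[0,0,0]},{"xyz":[0,0,0],"rot":[0,0,0]},{"xyz":[0,0,-10],"rot":[0,0,0]},{"xyz":[0,0,-30],"rot":[0,0,0]},{"xyz":[0,0,-60],"rot":[0,0,0]},{"xyz":[0,0,-100],"rot":[0,0,0]},{"xyz":[0,0,-140],"rot":[0,0,0]},{"xyz":[0,0,-140],"rot":[0,0,0]},{"xyz":[0,0,-140],"rot":[0,0,0]}]' 0
python3 - <<'E'
from h import *
T=ctrl.camera_model("top"); S=ctrl.camera_model("scene");im=ctrl.get_image("top")[:,:,::-1].copy(); s=ctrl.get_image("scene")[:,:,::-1].copy()
to([530,330,160])
for c,q in blobs(cv2.inRange(hsv(im),(22,120,100),(35,255,255))): print(c,q[4],onplane(T,c,204)[0],onplane(T,c,164)[0],onplane(T,c,99)[0])
a=cv2.resize(im[150:290,130:330],(600,420))
b=cv2.resize(s[165:290,300:450],(180,150))
cv2.imwrite("pics/t10.png",im);cv2.imwrite("pics/s10.png",s)
cv2.imwrite("pics/z10.png",a)
g=cv2.GaussianBlur(cv2.cvtColor(im,cv2.COLOR_BGR2GRAY),(3,3),0)
print(cv2.HoughCircles(g[150:280,150:260],cv2.HOUGH_GRADIENT,1,15,param1=80,param2=12,minRadius=8,maxRadius=14))
E
```

```text
t: 37.47
ee_pos: [513.3, -254.9, 54.9]
orientation: [2.221, 2.221, 0.0]
ft_force: [-1.6, 0.0, 4.7]
width: 61.7
grasp_force: 30.0
t: 38.38
ee_pos: [514.5, -255.4, 197.2]
orientation: [2.217, 2.217, 0.003]
ft_force: [-0.7, 0.1, -0.4]
width: 87.8
grasp_force: 0.0
t38.48 tcp [ 512.4 -254.4  193.7] shift [584.4  17.6  33.8] rot [-0. -0. -0.] F [ 0.5 -0.2  0.3] w 87.8 g 0.0
[387.5 211.8] 33 [ 507.9 -208.3  204. ] [ 511.8 -218.2  164. ] [ 518.  -234.1   99. ]
[[[ 57.5  59.5   9.6]
  [ 13.5 103.5  10.6]]]
```

View pics/z10.png

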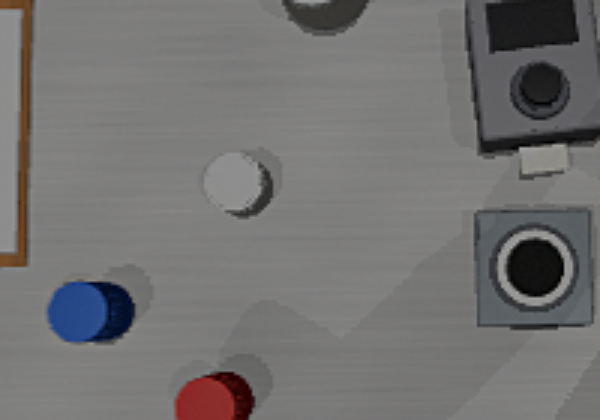

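The top view shows the tin at its new place, pixel (207.6,210); the stamp disc is unchanged at (308,239).

```bash

python3 - <<'E'
from h import *
T=ctrl.camera_model("top"); p=onplane(T,(207.6,210.2),60)[0]; print(p); p[2]=190; to(p)
E
python3 -m inch '[{"xyz":[300,12,0],"rot":[0,0,0]},{"xyz":[300,12,0],"rot":[0,0,0]},{"xyz":[300,12,0],"rot":[0,0,0]},{"xyz":[300,12,0],"rot":[0,0,0]},{"xyz":[300,12,0],"rot":[0,0,0]},{"xyz":[300,12,0],"rot":[0,0,0]},{"xyz":[300,12,0],"rot":[0,0,0]},{"xyz":[300,12,0],"rot":[0,0,0]},{"xyz":[300,12,0],"rot":[0,0,0]},{"xyz":[300,12,0],"rot":[0,0,0]}]' 0
python3 - <<'E'
from h import *
T=ctrl.camera_model("top"); p=onplane(T,(207.6,210.2),60)[0]; p[2]=190; to(p)
E
```

```text
[534.9 315.   60. ]
t38.48 tcp [ 512.4 -254.4  193.7] shift [569.4  22.5   3.8] rot [-0. -0. -0.] F [ 0.5 -0.2  0.3] w 87.8 g 0.0
t: 39.32
ee_pos: [524.0, 45.3, 192.6]
orientation: [-2.218, -2.222, 0.004]
ft_force: [0.1, -0.3, -0.2]
width: 88.2
grasp_force: 0.0
t39.32 tcp [524.   45.3 192.6] shift [269.7  11.4   2.4] rot [-0.  0.  0.] F [ 0.1 -0.3 -0.2] w 88.2 g 0.0
```

```bash

python3 -m inch '[{"xyz":[270,11,0],"rot":[0,0,0]},{"xyz":[270,11,0],"rot":[0,0,0]},{"xyz":[270,11,0],"rot":[0,0,0]},{"xyz":[270,11,0],"rot":[0,0,0]},{"xyz":[270,11,0],"rot":[0,0,0]},{"xyz":[270,11,0],"rot":[0,0,0]},{"xyz":[270,11,0],"rot":[0,0,0]},{"xyz":[270,11,0],"rot":[0,0,0]},{"xyz":[270,11,0],"rot":[0,0,0]},{"xyz":[270,11,0],"rot":[0,0,0]}]' 0
python3 - <<'E'
from h import *
m=ctrl.camera_model("wrist"); im=ctrl.get_image("wrist")[:,:,::-1].copy(); cv2.imwrite("pics/w11.png",im)
to([535,315,23])
T=ctrl.camera_model("top"); t=ctrl.get_image("top")[:,:,::-1].copy()
for c,q in blobs(cv2.inRange(hsv(t),(22,120,100),(35,255,255))): print(c,q[4],onplane(T,c,204)[0],onplane(T,c,164)[0],onplane(T,c,99)[0])
g=cv2.GaussianBlur(cv2.cvtColor(im,cv2.COLOR_BGR2GRAY),(5,5),0)
H=cv2.HoughCircles(g[60:280,200:360],cv2.HOUGH_GRADIENT,1,20,param1=80,param2=15,minRadius=22,maxRadius=45)
print(H)
for h in H[0]: print(onplane(m,h[:2]+[200,60],60),onplane(m,h[:2]+[200+h[2],60],60)[0,0]-onplane(m,h[:2]+[200-h[2],60],60)[0,0])
E
```

```text
t: 40.15
ee_pos: [536.0, 312.9, 193.1]
orientation: [-2.223, -2.219, 0.003]
ft_force: [-0.1, -0.3, 0.5]
width: 87.7
grasp_force: 0.0
t40.20 tcp [536.1 312.9 193.3] shift [  2.3  -0.9 170.3] rot [-0.  0. -0.] F [-0.6  0.5 -0.1] w 87.8 g 0.0
[394.9 213.1] 331 [ 504.  -228.4  204. ] [ 507.8 -238.9  164. ] [ 513.8 -256.1   99. ]
[469.7 210.3] 88 [ 508.8 -432.6  204. ] [ 512.7 -450.7  164. ] [ 519. -480.   99.]
[432.4 211.4] 83 [ 507.2 -330.8  204. ] [ 511.1 -345.1  164. ] [ 517.3 -368.3   99. ]
[[[ 76.5 133.5  31.5]]]
[[533.7 317.9  60. ]] 60.795163422932546
```

View pics/w11.png

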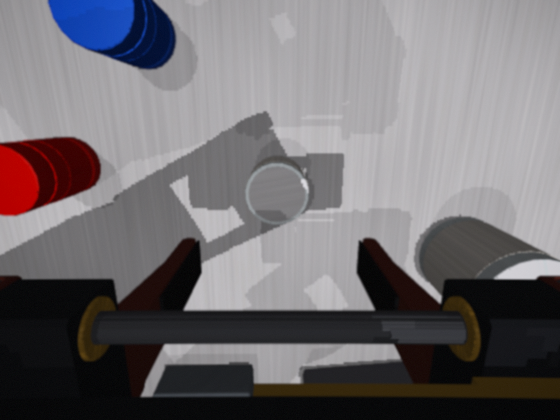

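The wrist view has the tin at (277,193), giving (534,317). Its diameter measures 61 mm at z=60, as expected, and nothing is near the fingers. The jar in the tray reads (514, −256). Gripping the tin.

```bash

python3 -m inch '[{"xyz":[4,-2,30],"rot":[0,0,0]},{"xyz":[4,-2,60],"rot":[0,0,0]},{"xyz":[4,-2,90],"rot":[0,0,0]},{"xyz":[4,-2,115],"rot":[0,0,0]},{"xyz":[4,-2,135],"rot":[0,0,0]},{"xyz":[4,-2,152],"rot":[0,0,0]},{"xyz":[4,-2,163],"rot":[0,0,0]},{"xyz":[4,-2,168.5],"rot":[0,0,0]},{"xyz":[4,-2,168.5],"rot":[0,0,0]},{"xyz":[4,-2,168.5],"rot":[0,0,0]}]' 0
python3 -m inch '[{"xyz":[0,0,0],"rot":[0,0,0]},{"xyz":[0,0,0],"rot":[0,0,0]},{"xyz":[0,0,0],"rot":[0,0,0]},{"xyz":[0,0,0],"rot":[0,0,0]},{"xyz":[0,0,0],"rot":[0,0,0]},{"xyz":[0,0,0],"rot":[0,0,0]},{"xyz":[0,0,0],"rot":[0,0,0]},{"xyz":[0,0,0],"rot":[0,0,0]}]' 255
python3 -m inch '[{"xyz":[0,0,-4],"rot":[0,0,0]},{"xyz":[0,0,-12],"rot":[0,0,0]},{"xyz":[0,0,-24],"rot":[0,0,0]},{"xyz":[0,0,-38],"rot":[0,0,0]},{"xyz":[0,0,-54],"rot":[0,0,0]},{"xyz":[0,0,-70],"rot":[0,0,0]},{"xyz":[0,0,-82],"rot":[0,0,0]},{"xyz":[0,0,-88],"rot":[0,0,0]},{"xyz":[0,0,-90],"rot":[0,0,0]},{"xyz":[0,0,-90],"rot":[0,0,0]}]' -
python3 - <<'E'
from h import *
to([441,5,115])
E
```

```text
t: 41.08
ee_pos: [534.5, 319.1, 25.9]
orientation: [2.222, 2.221, 0.001]
ft_force: [-0.7, 0.5, -0.2]
width: 87.8
grasp_force: 0.0
t: 41.75
ee_pos: [534.1, 319.6, 25.9]
orientation: [2.221, 2.221, 0.001]
ft_force: [-1.2, -0.3, 6.1]
width: 61.8
grasp_force: 30.0
t: 42.58
ee_pos: [534.1, 319.5, 116.1]
orientation: [2.221, 2.221, 0.002]
ft_force: [0.3, -0.2, -1.1]
width: 61.4
grasp_force: 30.0
t42.58 tcp [534.1 319.5 116.1] shift [-314.5  -93.1    0.8] rot [ 0. -0.  0.] F [ 0.3 -0.2 -1.1] w 61.4 g 30.0
```

```bash

python3 -m inch '[{"xyz":[-8,-2.5,0],"rot":[0,0,0]},{"xyz":[-24,-7,0],"rot":[0,0,0]},{"xyz":[-48,-14,0],"rot":[0,0,0]},{"xyz":[-76,-22.5,0],"rot":[0,0,0]},{"xyz":[-106,-31.5,0],"rot":[0,0,0]},{"xyz":[-136,-40.5,0],"rot":[0,0,0]},{"xyz":[-166,-49.5,0],"rot":[0,0,0]},{"xyz":[-196,-58.5,0],"rot":[0,0,0]},{"xyz":[-226,-67.5,0],"rot":[0,0,0]},{"xyz":[-254,-76,0],"rot":[0,0,0]},{"xyz":[-278,-83,0],"rot":[0,0,0]},{"xyz":[-296,-88,0],"rot":[0,0,0]}]' -
python3 -m inch '[{"xyz":[-11,-3.5,0],"rot":[0,0,0]},{"xyz":[-15,-4.5,0],"rot":[0,0,0]},{"xyz":[-16,-5,0],"rot":[0,0,0]},{"xyz":[-16,-5,0],"rot":[0,0,0]},{"xyz":[-16,-5,0],"rot":[0,0,0]}]' -
python3 - <<'E'
from h import *
to([441,7.5,115])
for n in ("wrist","scene"):
    im=ctrl.get_image(n)[:,:,::-1].copy(); cv2.imwrite(f"pics/{n}12.png",im)
a=cv2.imread("pics/wrist12.png")[50:350,100:460]; b=cv2.resize(cv2.imread("pics/scene12.png")[130:280,170:350],(360,300))
cv2.imwrite("pics/z12.png",np.hstack([a,b]))
E
```

```text
t: 43.58
ee_pos: [443.7, 21.3, 114.5]
orientation: [-2.221, -2.219, 0.003]
ft_force: [0.2, 0.8, -1.4]
width: 61.8
grasp_force: 30.0
t: 44.0
ee_pos: [441.2, 8.0, 115.3]
orientation: [-2.221, -2.222, -0.0]
ft_force: [-0.0, 0.4, -1.5]
width: 61.7
grasp_force: 30.0
t44.00 tcp [441.2   8.  115.3] shift [-0.5 -0.2  0.3] rot [ 0. -0.  0.] F [-0.   0.4 -1.5] w 61.7 g 30.0
```

View pics/z12.png

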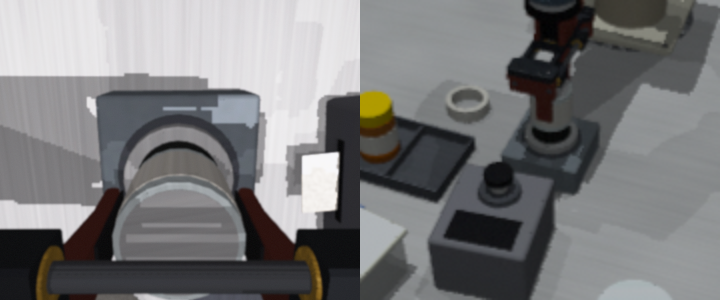

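The tin is upright over the plate: rim at (180,230), ring at (180,165) in the wrist crop. Pressing.

```bash

python3 -m inch '[{"xyz":[-0.5,0,0],"rot":[0,0,0]},{"xyz":[-0.5,0,8],"rot":[0,0,0]},{"xyz":[-0.5,0,16],"rot":[0,0,0]},{"xyz":[-0.5,0,21],"rot":[0,0,0]},{"xyz":[-0.5,0,24],"rot":[0,0,0]},{"xyz":[-0.5,0,26],"rot":[0,0,0]},{"xyz":[-0.5,0,29],"rot":[0,0,0]},{"xyz":[-0.5,0,32],"rot":[0,0,0]},{"xyz":[-0.5,0,34],"rot":[0,0,0]},{"xyz":[-0.5,0,35.5],"rot":[0,0,0]},{"xyz":[-0.5,0,36.5],"rot":[0,0,0]},{"xyz":[-0.5,0,36.5],"rot":[0,0,0]}]' -
python3 -m inch '[{"xyz":[0,0,0.8],"rot":[0,0,0]},{"xyz":[0,0,0.8],"rot":[0,0,0]},{"xyz":[0,0,0.8],"rot":[0,0,0]}]' -
```

```text
t: 45.1
ee_pos: [440.2, 6.9, 79.0]
orientation: [-2.221, -2.221, 0.001]
ft_force: [-4.7, 1.7, 8.0]
width: 61.5
grasp_force: 30.0
t: 45.35
ee_pos: [440.2, 6.9, 78.8]
orientation: [-2.221, -2.221, 0.001]
ft_force: [-7.0, 0.7, 18.4]
width: 61.5
grasp_force: 30.0
```

```bash

python3 -m inch '[{"xyz":[0,0,0.3],"rot":[0,0,0]},{"xyz":[0,0,0.3],"rot":[0,0,0]},{"xyz":[0,0,0.3],"rot":[0,0,0]},{"xyz":[0,0,0.3],"rot":[0,0,0]},{"xyz":[0,0,0.3],"rot":[0,0,0]},{"xyz":[0,0,0.3],"rot":[0,0,0]},{"xyz":[0,0,0.3],"rot":[0,0,0]},{"xyz":[0,0,0.3],"rot":[0,0,0]},{"xyz":[0,0,0.3],"rot":[0,0,0]},{"xyz":[0,0,0.3],"rot":[0,0,0]},{"xyz":[0,0,0.3],"rot":[0,0,0]},{"xyz":[0,0,0.3],"rot":[0,0,0]}]' -
python3 -m inch '[{"xyz":[0,0,0],"rot":[0,0,0]},{"xyz":[0,0,0],"rot":[0,0,0]},{"xyz":[0,0,0],"rot":[0,0,0]}]' -
python3 -m inch '[{"xyz":[0,0,-2],"rot":[0,0,0]},{"xyz":[0,0,-5],"rot":[0,0,0]},{"xyz":[0,0,-9],"rot":[0,0,0]},{"xyz":[0,0,-14],"rot":[0,0,0]},{"xyz":[0,0,-20],"rot":[0,0,0]},{"xyz":[0,0,-26],"rot":[0,0,0]},{"xyz":[0,0,-31],"rot":[0,0,0]},{"xyz":[0,0,-35],"rot":[0,0,0]},{"xyz":[0,0,-37],"rot":[0,0,0]},{"xyz":[0,0,-37],"rot":[0,0,0]}]' -
python3 -c "
from h import *
to([515,-162.5,29.7])"
```

```text
t: 46.35
ee_pos: [440.2, 7.0, 78.8]
orientation: [-2.221, -2.221, 0.001]
ft_force: [-7.7, 1.7, 22.4]
width: 61.6
grasp_force: 30.0
t: 46.6
ee_pos: [440.2, 6.9, 78.8]
orientation: [-2.221, -2.221, 0.001]
ft_force: [-8.0, 1.1, 22.9]
width: 61.7
grasp_force: 30.0
t: 47.43
ee_pos: [441.3, 6.8, 115.2]
orientation: [2.221, 2.221, 0.001]
ft_force: [1.1, -0.0, -1.6]
width: 61.5
grasp_force: 30.0
t47.43 tcp [441.3   6.8 115.2] shift [-169.3   73.6   85.6] rot [0. 0. 0.] F [ 1.1 -0.  -1.6] w 61.5 g 30.0
```

```bash

python3 -m inch '[{"xyz":[-5,2,0],"rot":[0,0,0]},{"xyz":[-15,6.5,0],"rot":[0,0,0]},{"xyz":[-30,13,0],"rot":[0,0,0]},{"xyz":[-48,21,0],"rot":[0,0,0]},{"xyz":[-68,30,0],"rot":[0,0,0]},{"xyz":[-88,38,0],"rot":[0,0,0]},{"xyz":[-108,47,0],"rot":[0,0,0]},{"xyz":[-128,56,0],"rot":[0,0,0]},{"xyz":[-146,63.5,0],"rot":[0,0,0]},{"xyz":[-160,69.5,0],"rot":[0,0,0]},{"xyz":[-167,73,0],"rot":[0,0,0]},{"xyz":[-169.5,74,0],"rot":[0,0,0]}]' -
python3 -m inch '[{"xyz":[0,0,0],"rot":[0,0,0]},{"xyz":[0,0,12],"rot":[0,0,0]},{"xyz":[0,0,28],"rot":[0,0,0]},{"xyz":[0,0,44],"rot":[0,0,0]},{"xyz":[0,0,58],"rot":[0,0,0]},{"xyz":[0,0,68],"rot":[0,0,0]},{"xyz":[0,0,75],"rot":[0,0,0]},{"xyz":[0,0,79],"rot":[0,0,0]},{"xyz":[0,0,82],"rot":[0,0,0]},{"xyz":[0,0,83.5],"rot":[0,0,0]},{"xyz":[0,0,84.5],"rot":[0,0,0]},{"xyz":[0,0,84.5],"rot":[0,0,0]}]' -
python3 -m inch '[{"xyz":[0,0,0.6],"rot":[0,0,0]},{"xyz":[0,0,1.2],"rot":[0,0,0]},{"xyz":[0,0,1.2],"rot":[0,0,0]}]' -
```

```text
t: 48.43
ee_pos: [515.3, -164.1, 114.5]
orientation: [2.223, 2.22, 0.0]
ft_force: [0.3, -0.7, -1.3]
width: 61.9
grasp_force: 30.0
t: 49.43
ee_pos: [515.1, -162.7, 30.5]
orientation: [2.221, 2.221, 0.0]
ft_force: [0.3, -0.0, -1.7]
width: 61.7
grasp_force: 30.0
t: 49.68
ee_pos: [515.2, -162.8, 29.9]
orientation: [2.221, 2.221, 0.001]
ft_force: [-1.8, -0.1, 4.5]
width: 61.5
grasp_force: 30.0
```

```bash

python3 -m inch '[{"xyz":[0,0,0],"rot":[0,0,0]},{"xyz":[0,0,0],"rot":[0,0,0]},{"xyz":[0,0,0],"rot":[0,0,0]},{"xyz":[0,0,0],"rot":[0,0,0]},{"xyz":[0,0,-10],"rot":[0,0,0]},{"xyz":[0,0,-30],"rot":[0,0,0]},{"xyz":[0,0,-60],"rot":[0,0,0]},{"xyz":[0,0,-100],"rot":[0,0,0]},{"xyz":[0,0,-140],"rot":[0,0,0]},{"xyz":[0,0,-170],"rot":[0,0,0]},{"xyz":[0,0,-170],"rot":[0,0,0]},{"xyz":[0,0,-170],"rot":[0,0,0]}]' 0
python3 -m inch '[{"xyz":[160,100,0],"rot":[0,0,0]},{"xyz":[160,100,0],"rot":[0,0,0]},{"xyz":[160,100,0],"rot":[0,0,0]},{"xyz":[160,100,0],"rot":[0,0,0]},{"xyz":[160,100,0],"rot":[0,0,0]},{"xyz":[160,100,0],"rot":[0,0,0]},{"xyz":[160,100,0],"rot":[0,0,0]},{"xyz":[160,100,0],"rot":[0,0,0]},{"xyz":[160,100,0],"rot":[0,0,0]}]' 255
python3 - <<'E'
from h import *
to([616,-1.5,150])
m=ctrl.camera_model("wrist"); w=ctrl.get_image("wrist")[:,:,::-1].copy(); t=ctrl.get_image("top")[:,:,::-1].copy(); s=ctrl.get_image("scene")[:,:,::-1].copy()
a=cv2.resize(t[170:260,280:480],(400,180)); b=cv2.resize(s[110:290,80:320],(400,300))
z=np.hstack([np.vstack([a,b]),cv2.resize(w[:,:],(373,280)) if 0 else cv2.copyMakeBorder(cv2.resize(w,(390,292)),0,188,0,0,cv2.BORDER_CONSTANT)])
cv2.imwrite("pics/z13.png",z); cv2.imwrite("pics/w13.png",w)
for c,q in blobs(cv2.inRange(hsv(w),(0,0,0),(180,255,40))[:290],200): print(c,q,onplane(m,c,138)[0])
T=ctrl.camera_model("top")
for c,q in blobs(cv2.inRange(hsv(t),(22,120,100),(35,255,255))): print(c,q[4],onplane(T,c,204)[0],onplane(T,c,164)[0],onplane(T,c,99)[0])
E
```

```text
t: 50.68
ee_pos: [516.0, -163.0, 201.6]
orientation: [2.218, 2.218, 0.003]
ft_force: [0.4, -0.3, -0.0]
width: 87.6
grasp_force: 0.0
t: 51.43
ee_pos: [613.7, -3.7, 198.2]
orientation: [-2.222, -2.219, 0.002]
ft_force: [-1.1, -0.6, 0.4]
width: 31.1
grasp_force: 0.0
t51.43 tcp [613.7  -3.7 198.2] shift [ 2.2  2.4 48.2] rot [-0.  0. -0.] F [-1.1 -0.6  0.4] w 31.1 g 0.0
[ 98.1 188.7] [68, 160, 61, 59, 2795] [483.5  22.6 138. ]
[362.7 208.9] [336, 166, 58, 82, 3884] [675.4   7.2 138. ]
[284.4 217. ] [259, 191, 52, 53, 2153] [617.8   1.  138. ]
[244.7 270.9] [235, 241, 18, 49, 453] [587.  -43.1 138. ]
[313.3 270.8] [308, 242, 16, 48, 397] [640.5 -43.  138. ]
[171.5 283.3] [117, 276, 101, 14, 1188] [529.  -53.7 138. ]
[388.1 284.3] [340, 279, 102, 11, 1026] [699.7 -54.7 138. ]
[394.9 213.1] 328 [ 504.  -228.4  204. ] [ 507.8 -238.9  164. ] [ 513.8 -256.1   99. ]
[469.7 210.3] 88 [ 508.8 -432.6  204. ] [ 512.7 -450.7  164. ] [ 519. -480.   99.]
[432.4 211.4] 83 [ 507.2 -330.8  204. ] [ 511.1 -345.1  164. ] [ 517.3 -368.3   99. ]
```

View pics/z13.png

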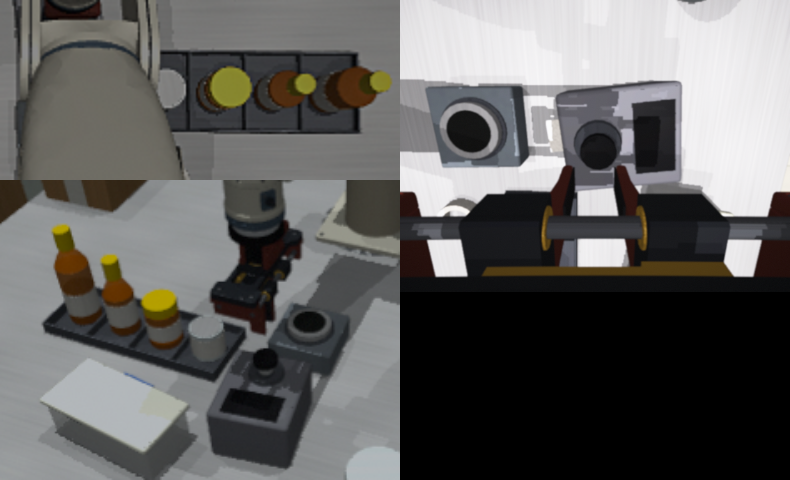

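All four containers stand in the tray (tin, jar, short, tall). The key is at (617, −1). Moving over it with the fingers shut.

```bash

python3 -m inch '[{"xyz":[3,3,0],"rot":[0,0,0]},{"xyz":[3,3,0],"rot":[0,0,0]},{"xyz":[3,3,0],"rot":[0,0,0]},{"xyz":[3,3,0],"rot":[0,0,0]},{"xyz":[3,3,15],"rot":[0,0,0]},{"xyz":[3,3,30],"rot":[0,0,0]},{"xyz":[3,3,42],"rot":[0,0,0]},{"xyz":[3,3,50],"rot":[0,0,0]},{"xyz":[3,3,54],"rot":[0,0,0]},{"xyz":[3,3,54],"rot":[0,0,0]},{"xyz":[3,3,54],"rot":[0,0,0]}]' 255
python3 -m inch '[{"xyz":[0,0,1],"rot":[0,0,0]},{"xyz":[0,0,2],"rot":[0,0,0]},{"xyz":[0,0,3],"rot":[0,0,0]},{"xyz":[0,0,4],"rot":[0,0,0]},{"xyz":[0,0,5],"rot":[0,0,0]},{"xyz":[0,0,6],"rot":[0,0,0]},{"xyz":[0,0,7],"rot":[0,0,0]},{"xyz":[0,0,8],"rot":[0,0,0]},{"xyz":[0,0,9],"rot":[0,0,0]},{"xyz":[0,0,10],"rot":[0,0,0]},{"xyz":[0,0,10],"rot":[0,0,0]}]' -
```

```text
t: 52.5
ee_pos: [618.1, 0.4, 145.2]
orientation: [2.221, 2.221, 0.0]
ft_force: [0.4, 0.3, -0.1]
width: 0.7
grasp_force: 0.0
t: 53.42
ee_pos: [617.9, 0.4, 134.9]
orientation: [-2.221, -2.221, 0.0]
ft_force: [-0.6, 0.2, 1.6]
width: 0.6
grasp_force: 1.0
```

```bash

python3 -m inch '[{"xyz":[0,0,1],"rot":[0,0,0]},{"xyz":[0,0,2],"rot":[0,0,0]},{"xyz":[0,0,3],"rot":[0,0,0]},{"xyz":[0,0,4],"rot":[0,0,0]},{"xyz":[0,0,4.5],"rot":[0,0,0]},{"xyz":[0,0,4.5],"rot":[0,0,0]}]' -
python3 -m inch '[{"xyz":[0,0,0.4],"rot":[0,0,0]},{"xyz":[0,0,0.4],"rot":[0,0,0]}]' -
```

```text
t: 53.92
ee_pos: [618.0, 0.3, 130.5]
orientation: [2.221, 2.221, 0.0]
ft_force: [-0.5, -0.0, 3.9]
width: 0.5
grasp_force: 1.5
t: 54.08
ee_pos: [617.9, 0.3, 130.4]
orientation: [2.221, 2.221, 0.0]
ft_force: [-0.9, -0.3, 4.2]
width: 0.4
grasp_force: 2.2
```

It rests on the halfway stop: z hasn't moved on and force is 4.2 N. I'll pause a bit over a second, then press fully.

```bash

python3 -m inch '[{"xyz":[0,0,0],"rot":[0,0,0]},{"xyz":[0,0,0],"rot":[0,0,0]},{"xyz":[0,0,0],"rot":[0,0,0]},{"xyz":[0,0,0],"rot":[0,0,0]},{"xyz":[0,0,0],"rot":[0,0,0]},{"xyz":[0,0,0],"rot":[0,0,0]},{"xyz":[0,0,0],"rot":[0,0,0]},{"xyz":[0,0,0],"rot":[0,0,0]},{"xyz":[0,0,0],"rot":[0,0,0]},{"xyz":[0,0,0],"rot":[0,0,0]},{"xyz":[0,0,0],"rot":[0,0,0]},{"xyz":[0,0,0],"rot":[0,0,0]}]' -
python3 -m inch '[{"xyz":[0,0,1],"rot":[0,0,0]},{"xyz":[0,0,2],"rot":[0,0,0]},{"xyz":[0,0,3],"rot":[0,0,0]},{"xyz":[0,0,4],"rot":[0,0,0]},{"xyz":[0,0,5],"rot":[0,0,0]},{"xyz":[0,0,6],"rot":[0,0,0]},{"xyz":[0,0,7],"rot":[0,0,0]},{"xyz":[0,0,7.5],"rot":[0,0,0]},{"xyz":[0,0,7.5],"rot":[0,0,0]}]' -
```

```text
t: 55.08
ee_pos: [618.0, 0.4, 130.4]
orientation: [2.221, 2.221, 0.0]
ft_force: [-0.5, 0.1, 4.3]
width: 0.2
grasp_force: 2.6
t: 55.83
ee_pos: [618.0, 0.4, 124.1]
orientation: [2.221, 2.221, 0.0]
ft_force: [-5.9, 0.1, 14.7]
width: 0.6
grasp_force: 7.5
```

Fully down (z 124.1, 14.7 N). Now I'll let it up and back away.

```bash

python3 -m inch '[{"xyz":[0,0,0],"rot":[0,0,0]},{"xyz":[0,0,0],"rot":[0,0,0]},{"xyz":[0,0,-2],"rot":[0,0,0]},{"xyz":[0,0,-5],"rot":[0,0,0]},{"xyz":[0,0,-9],"rot":[0,0,0]},{"xyz":[0,0,-14],"rot":[0,0,0]},{"xyz":[0,0,-24],"rot":[0,0,0]},{"xyz":[0,0,-44],"rot":[0,0,0]},{"xyz":[0,0,-74],"rot":[0,0,0]},{"xyz":[0,0,-100],"rot":[0,0,0]},{"xyz":[0,0,-100],"rot":[0,0,0]},{"xyz":[0,0,-100],"rot":[0,0,0]}]' -
python3 -m inch '[{"xyz":[120,-60,0],"rot":[0,0,0]},{"xyz":[120,-60,0],"rot":[0,0,0]},{"xyz":[120,-60,0],"rot":[0,0,0]},{"xyz":[120,-60,0],"rot":[0,0,0]},{"xyz":[120,-60,0],"rot":[0,0,0]},{"xyz":[120,-60,0],"rot":[0,0,0]},{"xyz":[120,-60,0],"rot":[0,0,0]},{"xyz":[120,-60,0],"rot":[0,0,0]}]' -
python3 - <<'E'
from h import *
t=ctrl.get_image("top")[:,:,::-1].copy(); s=ctrl.get_image("scene")[:,:,::-1].copy()
cv2.imwrite("pics/z14.png",np.vstack([cv2.resize(t[100:280,180:480],(500,300)),cv2.resize(s[110:290,80:380],(500,300))]))
E
```

```text
t: 56.83
ee_pos: [618.9, 0.4, 224.5]
orientation: [2.22, 2.22, 0.004]
ft_force: [-0.5, -0.3, -0.4]
width: 0.4
grasp_force: 0.0
t: 57.5
ee_pos: [558.5, 119.1, 222.3]
orientation: [2.223, 2.22, -0.001]
ft_force: [-0.3, 0.0, 0.5]
width: 0.6
grasp_force: 0.0
```

View pics/z14.png

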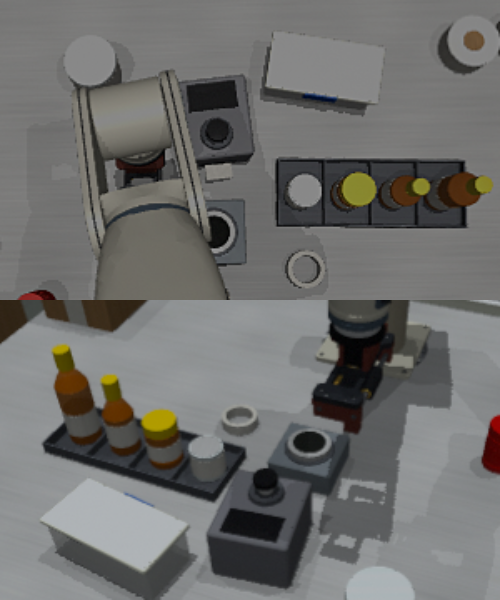

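All four containers stand upright in the tray, the key is back up at (265,480), the bystanders haven't moved and the robot is clear of everything. Handing in.

```bash
python3 -c "
from workcell import ctrl
print(ctrl.close_job())"
```

```text
the job is handed in; nothing more can be done
None
```

All four sauces were stamped in order (tall bottle, short bottle, jar, tin) and stand upright in the tray; the label key was then pressed to halfway, held for a second, pressed fully and let back up, and the job was handed in at about 58 s (no verdict was shown).

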